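Fit the filters to the display lamp, aim its mirror spot and set out the hare

TASK

Set up the display lamp: slide its retainer back, push every glass filter frame that stands in the wooden stand fully home into a slot of the lamp (any slot, one frame to a slot), and slide the retainer shut over them again. With the stone plate still bare, turn the two mirror screws until the light spot lies inside the ring on the plate; then stand the hare upright in the light, centred on the ring, and leave the spot aimed and the shop's other goods where they are.

Things in the scene. Friction and masses are not known exactly. Their poses are not given: they have to be found in the camera images.
- lamp: Display lamp, fixed. Origin: on the table under the middle of the filter housing; x across the lamp (away from the robot), y along it to the mirror, z up. Black LED body (y -202 to -50 mm), filter housing (y -50 to 50, 80 mm wide, top at z = 120 mm) and a block (y 50 to 165, 112 wide, top z = 120) with a turret (axis at x 0, y 108) whose mirror throws the light down onto the plate in front (-x).
- slot_0 (a point): Middle of the mouth of the first filter slot, level with the housing's top (lamp frame: 0, -26, 120 mm). Three equal slots, 26 mm apart along the lamp's y, open upward: each 63 mm long in x, 7 mm wide in y, 68 mm deep, mouths bevelled by 4 mm. Axes as the lamp's.
- slot_1 (a point): The same for the middle slot (lamp frame: 0, 0, 120 mm).
- slot_2 (a point): The same for the slot next to the mirror (lamp frame: 0, +26, 120 mm).
- retainer (a joint): Fork on the lamp that holds the frames down, in m: 0 = shut (prongs over the slots), 0.095 = fully back (towards the lamp's -y); the slots are clear from 0.088 on. Slides with about 1.5 N, stays where left. Its prongs (20 to 34 mm either side of the middle, 3.5 to 8.5 mm above the housing) pass over the shoulders of frames fully home, the tabs between them; a frame that stands proud stops it.
- retainer_grip (a point): Middle of the retainer's upright round post, 15 mm in diameter, its top 15.5 mm above this point; on the lamp's middle line, 149.5 mm above the table; at y = -73 mm in the lamp frame when shut.
- swivel_screw (a joint): Screw that swivels the mirror turret, on a column beside it (lamp frame x -30, y 158 mm), in rad, growing clockwise seen from above; range -7 to 7, turns with about 0.04 N m, stays where it is left. Each rad clockwise turns the turret 0.0636 rad anticlockwise, which moves the spot about 10.8 mm along the lamp's -y.
- tilt_screw (a joint): Screw that tilts the mirror, on top of the turret (18 mm behind its axis, so it moves a few mm with the turret), in rad, growing clockwise seen from above; range and stiffness as the other. Each rad clockwise moves the spot about 7.1 mm away from the turret, along the lamp's -x.
- swivel_screw_grip (a point): Middle of the swivel screw's round black fluted knob, 25 mm in diameter (27 over its flutes), 20 mm high, with an upright axis; 235 mm above the table. Below it a thin stem and a column 15 mm in diameter, its top 30 mm below this point. The two knobs' axes are about 70 mm apart.
- tilt_screw_grip (a point): The same for the tilt screw's equal knob, also 235 mm above the table; below it a cross-bar 78 mm long (along y) and 26 mm wide, its top 29 mm below this point.
- spot_center (a point): Centre of the round spot of light on the plate, 20 mm in diameter.
- ring (a point): Centre of the thin brass ring (30 mm inside diameter) inlaid in the top face of a dark round stone plate, 140 mm in diameter and 8 mm thick, fixed on the table in front of the mirror.
- stand: Fixed wooden stand for the filter frames, 84 mm in x, 108 mm in y, 60 mm high; origin under its middle. Three upright grooves, at y = -30, 0 and +30 mm, 8 mm wide and 28 mm deep, hold the frames on edge (frame x along the stand's x).
- filter_0_tab (a point): Point on the tab of a loose filter frame (70 g): glass in an aluminium frame 60 mm wide (x), 5 thick (y), 70 high, with a black tab (16 mm in x, 8 in y) rising 45 mm from the middle of its top edge. The point is 96 mm above the frame's lower edge, 26 above its top edge, 19 below the tab's top; z is up the frame. Fully home it is 148 mm above the table. None if absent (2 or 3 are present).
- filter_1_tab (a point): The same on another, equal frame; None if absent.
- filter_2_tab (a point): The same on another, equal frame; None if absent.
- hare_center (a point): Centre, half-way up, of a loose black glazed hare figure lying on its belly, 38 mm wide (x) at most, about 34 mm where it is gripped, 75 mm long (y), 39 mm high, 80 g. Standing on the table this point is 19.5 mm up; on the plate 27.5 mm. Behind it stands the shop's table lamp: a fixed column 0.49 m high, about 0.58 m ahead of the robot and 0.39 m to its left.
- balm_tin: Bystander: round tin, 69 mm across, 34 mm high; origin at its underside.
- oil_bottle: Bystander: small dark red bottle, 32 mm across, 90 mm high; origin at its underside.
- box_black: Bystander: small black carton, 50 x 62 x 40 mm; origin at its underside.

How it is judged:
By the outcome, as a careful person would: the job done as asked, in the order asked, and still so for the second after the job is handed in, with the robot touching nothing.
Of filter_0, filter_1, filter_2 only 2 to 3 are there at a start; the rules pass over those that are not, and their reading is None.
At some moment in a run one of hare may be knocked a few centimetres aside while the robot is not near it.
It also fails if it takes over 210 s, if anything falls off the work surface, if the arm or the gripper's body presses on something with over 40 N, if the wrist force passes 120 N, or if a joint passes its speed limit or range.

ROBOT

A 7-joint arm with a two-finger parallel gripper is mounted at the origin on a cart in front of the work surface, level with it; the furniture and walls round the work are solid. World frame = base frame: x ahead of the robot, y to its left, z up, the work surface at z = 0. Lengths are in m, angles in rad, forces in N, time in s.
With the tool pointing down it reaches from about 0.4 to 0.875 m from the base axis. Payload 6.5 kg.
Tool frame: the origin (TCP) lies at the centre of the arm's flange, where the gripper is bolted on; the fingertips stand 166 mm ahead of it and the grasp point (between the pads) lies 147 mm ahead of it; y points along the fingers, z is the direction in which the jaws open and shut, and the axes are right-handed (so a half turn about y gives the same grasp; the last joint's range is limited). The gripper opens to 88 mm and grips with 3 to 60 N. Pads are 18 mm wide; open, the fingers measure 123 mm over their backs; the gripper's body (75 mm by 187 mm) begins 45 mm behind the grasp point.
Start: joints at [-0.066, 0.536, -0.004, 1.538, 0.003, 1.067, -0.071], TCP at [0.65, 0, 0.405] pointing down, gripper open.
Joint ranges: [-2.7, 2.7], [-0.37, 2.16], [-1.27, 1.26], [0.24, 2.4], [-1.31, 4.45], [0.19, 1.91], [-2.76, 2.76]. Speed limits (rad/s): [2.39, 2.39, 3.14, 3.14, 3.14, 3.14, 3.14].

INTERFACE

Orientations are given as a 3x3 rotation matrix whose columns are the frame's x, y, z axes.
In Python, from workcell import manip gives the robot as it stands.
- The arm moves only by the shell command python3 -m creep 'ROWS' [FORCE]. ROWS is JSON, a list of rows, each a list of 3 entries, a list of its own where there are three numbers: the shift along the tool's x, y, z in mm, then the turn, a rotation vector about the tool's x, y, z in degrees, then the finger opening in mm, from 0 to 88.1. A call has 1 to 10 rows; each row is the pose to reach, as a shift and turn from the pose commanded when the call began, along the tool's axes at that moment; what a row does not reach only later rows make up. A row lasts 1/8 s, in which the tool goes at most 62.5 mm and 10.7 degrees, less where a joint would pass 70% of its speed; a pose out of reach is approached as far as the arm can. A call with a gripper value outside its range is refused whole. The fingers move at their own pace and stop on an object; FORCE is the grip in N (left out, the last holds). Time passes only in rows, so rows that repeat a pose let the fingers close. It gives the time, the measured TCP pose, the force and the opening at its end, in the units of the state.
- manip.get_obs(): the state, without advancing time (a new reading comes with each control period).
- manip.read_camera(name): name is "scene" or "side" or "wrist"; returns the picture (420x560x3 uint8, red, green, blue); there is no depth.
- manip.camera_model(name): a dict with "vfov" (degrees; the focal length in pixels is half the picture's height over the tangent of half this angle, whatever the lens; pixels are square), "cx", "cy" (the principal point, pixels), "extrinsics" (4x4, takes a point from camera to world coordinates). Camera axes: x right, y up, looking along -z (the intrinsics and any distortion apply to the point x, -y, -z); pixel columns grow to the right and rows downward; lengths in m; the calibration is good to about 2 mm. The wrist camera is an equidistant fisheye: a pixel r from the principal point sees the ray r / f radians off the axis. A picture is of the moment at which its call begins: read the wrist's pose just before it. camera_model takes no time and is no camera call; for the wrist camera it gives the pose at the moment of the call.
- manip.finish_job(): hands the job in, once; it reports no verdict.
The state is a dict: "clock": time; "q": joint angles; "qvel": joint speeds; "joint_torque": joint torques, N m; "tcp_pos": TCP position; "orientation": TCP orientation; "contact_force": force on the tool from outside, world axes, zero at the start; "wrist_torque": the same for the moment, N m; "grip_width": finger opening in m.
Only numpy, scipy, OpenCV 4.12 (cv2) and the standard library are available. Lean on these libraries where they do the work, as an engineer would, in place of code of your own. Each camera call takes 0.05 s, during which the arm holds its last target.

## Working session

There is one attempt and no reset: what is moved stays moved. The work goes in short steps, Python scripts to look and compute and a shell command to move; the robot and the scene stay as the last step left them, time stands still between calls to the robot, and variables do not carry over. Pictures are saved under pics/ and viewed, and the job is handed in when it is done.

```bash
ls; mkdir -p pics; cat > h.py <<'E'
import numpy as np, cv2
from workcell import manip
def snap(n,f):
    m=manip.camera_model(n); im=manip.read_camera(n); cv2.imwrite('pics/'+f,np.array(im)[:,:,::-1]); return m,np.array(im)
E
python3 - <<'E'
from h import *
np.set_printoptions(precision=4,suppress=True)
o=manip.get_obs(); print(o['clock'],o['tcp_pos'],o['orientation'],o['grip_width'])
for n in ['scene','side','wrist']:
    m,_=snap(n,n+'0.png'); print(n,m)
E
```

```text
pics
0.0 [0.6497 0.     0.4038] [[ 0.0001 -0.0018  1.    ]
 [-1.     -0.0001  0.0001]
 [ 0.0001 -1.     -0.0018]] 0.0882501632442292
scene {'vfov': 47.785098968087595, 'cx': 282.3871200608084, 'cy': 208.8030960624396, 'extrinsics': array([[-0.6169,  0.5615, -0.5515, -0.1603],
       [-0.787 , -0.442 ,  0.4304,  0.639 ],
       [-0.002 ,  0.6996,  0.7146,  1.003 ],
       [ 0.    ,  0.    ,  0.    ,  1.    ]])}
side {'vfov': 51.42022846073435, 'cx': 283.508252992857, 'cy': 204.70574527469438, 'extrinsics': array([[ 0.9593,  0.1104, -0.2598,  0.2657],
       [-0.2822,  0.3668, -0.8865, -0.7676],
       [-0.0025,  0.9237,  0.383 ,  0.5296],
       [ 0.    ,  0.    ,  0.    ,  1.    ]])}
wrist {'vfov': 65.70646984690485, 'cx': 279.4063387445269, 'cy': 207.55734221927642, 'extrinsics': array([[ 1.    ,  0.0001,  0.0019,  0.6474],
       [-0.0006,  0.9551,  0.2962,  0.0765],
       [-0.0018, -0.2962,  0.9551,  0.384 ],
       [ 0.    ,  0.    ,  0.    ,  1.    ]])}
```

View pics/scene0.png

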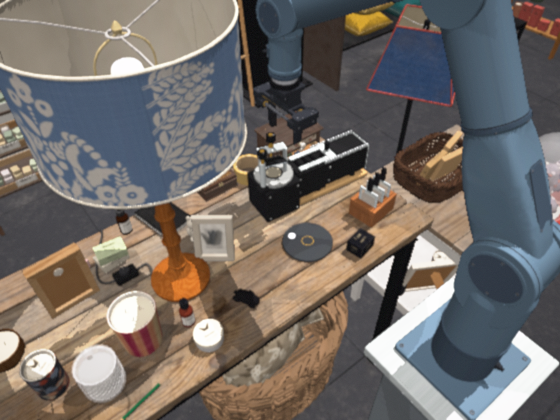

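View pics/side0.png

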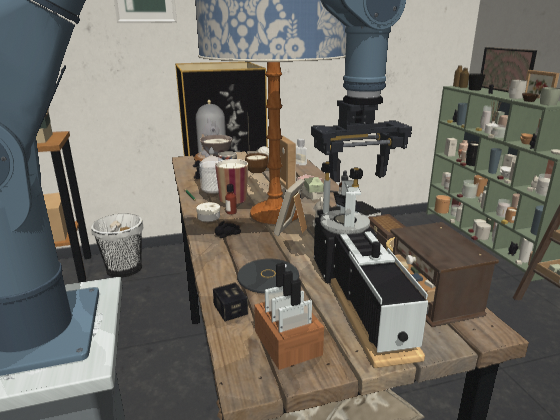

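View pics/wrist0.png

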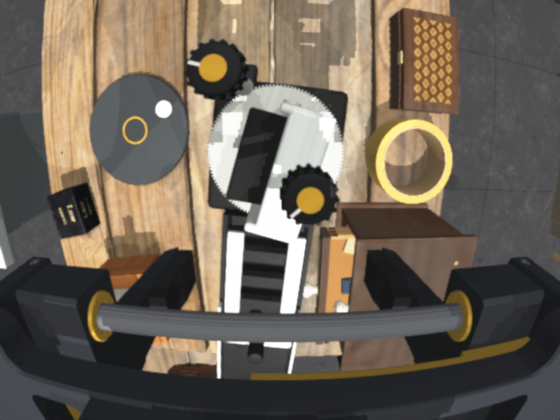

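```bash
cat >> h.py <<'E'
def ray(m,n,u,v,size=420):
    f=size/2/np.tan(np.radians(m['vfov'])/2)
    a=np.array([u-m['cx'],v-m['cy']])
    if n=='wrist':
        r=np.hypot(*a); t=r/f; d=np.array([*(a/max(r,1e-9)*np.sin(t)),np.cos(t)])
    else: d=np.array([a[0]/f,a[1]/f,1.])
    d=d*[1,-1,-1]; E=m['extrinsics']; d=E[:3,:3]@d
    return E[:3,3],d/np.linalg.norm(d)
def at(m,n,u,v,z):
    p,d=ray(m,n,u,v); return p+d*(z-p[2])/d[2]
def proj(m,n,P,size=420):
    E=m['extrinsics']; f=size/2/np.tan(np.radians(m['vfov'])/2)
    c=E[:3,:3].T@(np.asarray(P)-E[:3,3])*[1,-1,-1]
    if n=='wrist':
        r=np.hypot(c[0],c[1]); t=np.arctan2(r,c[2]); k=f*t/r
    else: k=f/c[2]
    return np.array([m['cx']+c[0]*k,m['cy']+c[1]*k])
def tri(obs):
    A=np.zeros((3,3));b=np.zeros(3);L=[]
    for m,n,u,v in obs:
        p,d=ray(m,n,u,v);Q=np.eye(3)-np.outer(d,d);A+=Q;b+=Q@p;L.append((p,d))
    x=np.linalg.solve(A,b); return x,[round(1000*float(np.linalg.norm(np.cross(x-p,d))),1) for p,d in L]
def crop(im,f,u0,v0,u1,v1,k):
    cv2.imwrite('pics/'+f,cv2.resize(np.ascontiguousarray(im[v0:v1,u0:u1,::-1]),None,fx=k,fy=k,interpolation=cv2.INTER_CUBIC))
def mlast(n): return manip.camera_model(n)
np.set_printoptions(precision=4,suppress=True)
E
python3 - <<'E'
from h import *
a=cv2.imread('pics/scene0.png')[:,:,::-1]; crop(a,'c1.png',230,120,430,270,4)
b=cv2.imread('pics/side0.png')[:,:,::-1]; crop(b,'c2.png',180,140,440,335,3)
m=manip.camera_model('wrist')
for s,u,v,z in [('swknob',213,68,.245),('tiltknob',311,201,.245),('ring',134,130,.008),('spot',163,108,.008),('box',75,210,.04),('housing R',308,235,.12),('housing L',225,235,.12)]: print(s,at(m,'wrist',u,v,z))
E
```

```text
swknob [0.6191 0.0954 0.245 ]
tiltknob [0.6614 0.0365 0.245 ]
ring [0.4683 0.0596 0.008 ]
spot [0.5086 0.0837 0.008 ]
box [ 0.384  -0.0334  0.04  ]
housing R [ 0.6721 -0.0306  0.12  ]
housing L [ 0.5989 -0.0308  0.12  ]
```

View pics/c1.png

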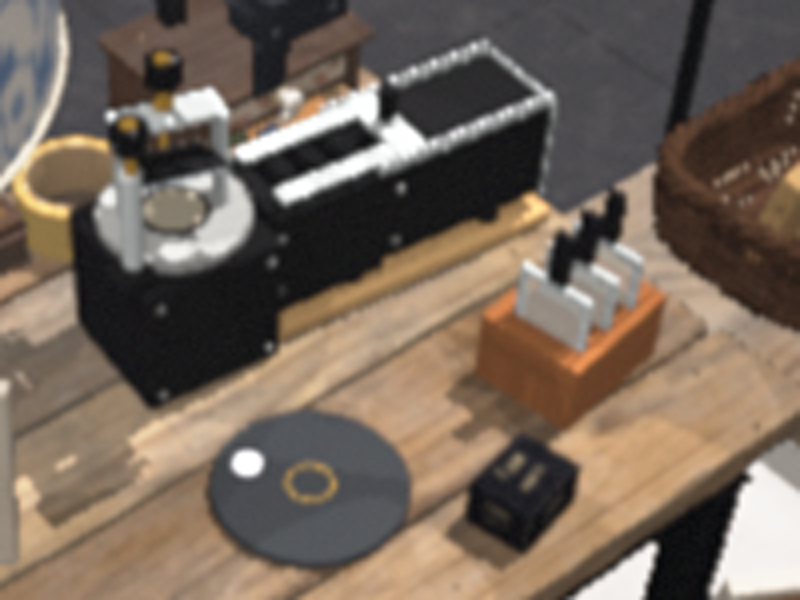

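View pics/c2.png

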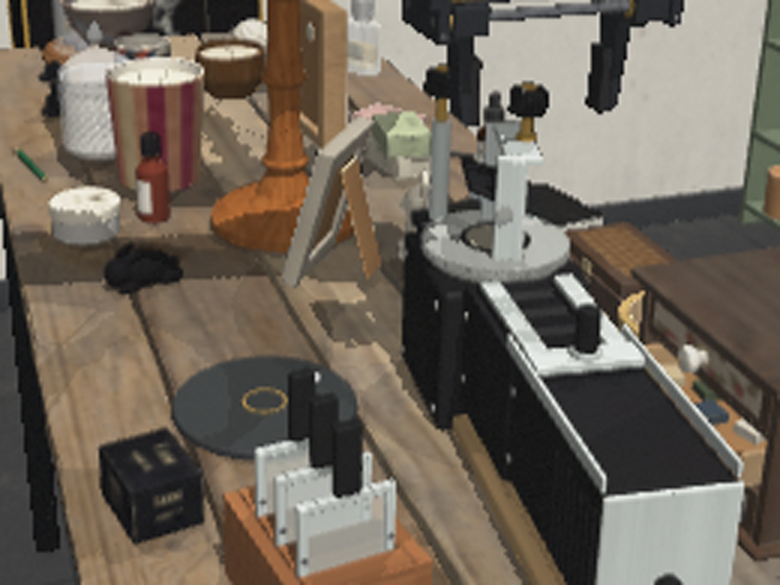

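```bash
python3 -m creep '[[[40,-20,0],[0,0,0],88],[[100,-60,0],[0,0,0],88],[[160,-80,-20],[0,0,0],88],[[200,-80,-40],[0,0,0],88],[[200,-80,-60],[0,0,0],88],[[200,-80,-60],[0,0,0],88]]'; python3 - <<'E'
from h import *
o=manip.get_obs(); print(o['tcp_pos'],o['orientation'],o['contact_force'])
m,im=snap('wrist','w1.png'); print(m); 
for n in['side','scene']:
    snap(n,n+'1.png')
cv2.imwrite('pics/w1b.png',cv2.resize(im[:,:,::-1],(800,600),interpolation=cv2.INTER_CUBIC))
np.save('w1.npy',m['extrinsics'])
E
```

```text
clock: 0.9
tcp_pos: [0.589, -0.2008, 0.4848]
orientation: [[-0.002, -0.0, 1.0], [-1.0, 0.0, -0.002], [-0.0, -1.0, -0.0]]
contact_force: [0.3, 0.2, 0.3]
grip_width: 0.0881
[ 0.589  -0.2008  0.4848] [[-0.0018 -0.0005  1.    ]
 [-1.      0.0001 -0.0018]
 [-0.0001 -1.     -0.0005]] [0.3394 0.2415 0.3428]
{'vfov': 65.70646984690485, 'cx': 279.4063387445269, 'cy': 207.55734221927642, 'extrinsics': array([[ 1.    ,  0.0022,  0.0015,  0.5869],
       [-0.0025,  0.9552,  0.296 , -0.1242],
       [-0.0008, -0.296 ,  0.9552,  0.4648],
       [ 0.    ,  0.    ,  0.    ,  1.    ]])}
```

View pics/w1b.png

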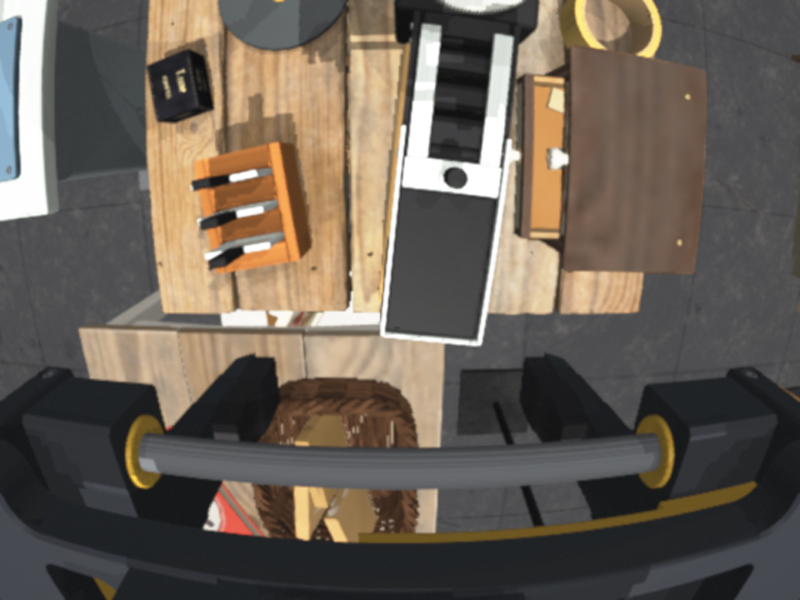

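```bash
python3 - <<'E'
from h import *
im=cv2.imread('pics/w1.png')[:,:,::-1]
crop(im,'c3.png',250,0,390,120,5); crop(im,'c4.png',120,90,230,200,5)
crop(im,'c4b.png',250,90,390,250,4)
s=cv2.imread('pics/side1.png')[:,:,::-1]
crop(s,'c5.png',230,240,350,370,5)
E
```

```text
(no output)
```

View pics/c3.png

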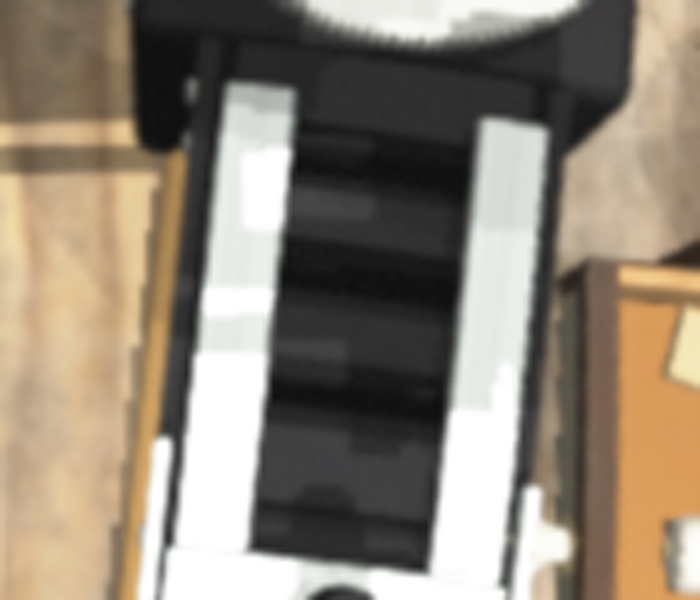

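View pics/c4.png

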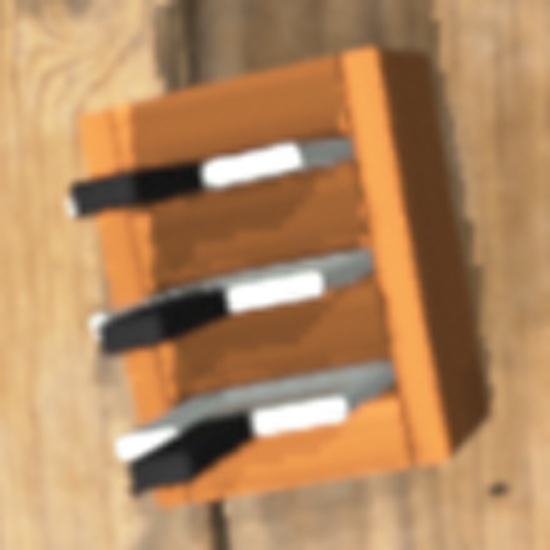

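View pics/c4b.png

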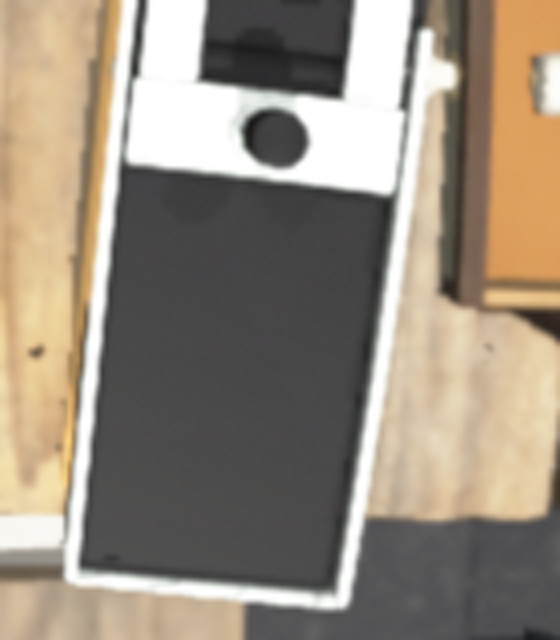

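View pics/c5.png

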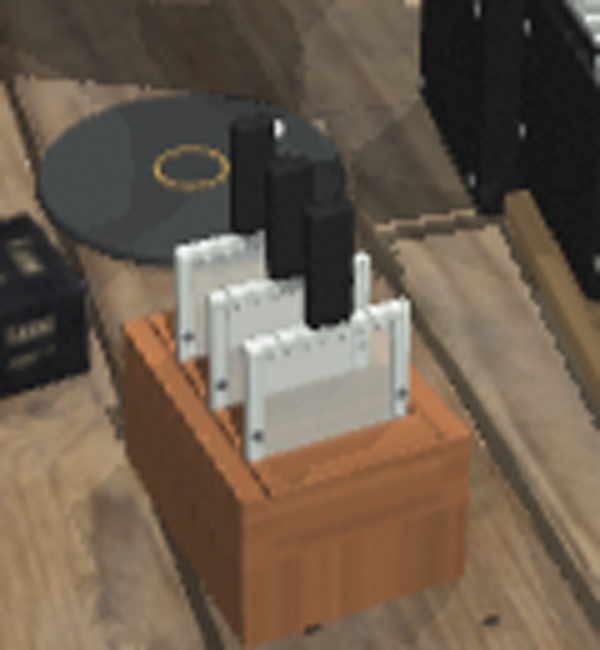

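```bash
python3 - <<'E'
from h import *
m=manip.camera_model('wrist')
W=lambda u,v,z:at(m,'wrist',u,v,z)[:2]*1000
c3=lambda x,y,z:W(250+x/5,y/5,z)
c4=lambda x,y,z:W(120+x/5,90+y/5,z)
post=W(318.75,124.25,.165);print('post',post)
for s,a,b in [('Lo',(222,82),(178,548)),('Li',(297,88),(250,550)),('Ri',(480,118),(432,572)),('Ro',(550,125),(500,580))]:
    p=c3(*a,.1285);q=c3(*b,.1285);d=p-q;print(s,p,q,'yaw',np.degrees(np.arctan2(-d[0],d[1])))
print('body', W(250+70/4,90+580/4,.13),W(250+345/4,90+605/4,.13), W(250+120/4,90+30/4,.13),W(250+425/4,90+30/4,.13))
c=[c4(*p,.06) for p in[(80,112),(378,48),(450,465),(155,505)]]
print('stand',c,np.mean(c,0));
d=c[1]-c[0];e=c[2]-c[3];f=c[0]-c[3];g=c[1]-c[2]
print([np.degrees(np.arctan2(x[1],x[0])) for x in(d,e)],[np.degrees(np.arctan2(-x[0],x[1])) for x in(f,g)],[np.linalg.norm(x) for x in (d,e,f,g)])
# frame top edge (z .102) ends
for a,b in[((205,175),(355,148)),((100,325),(372,262)),((118,448),(395,372))]:
    p=c4(*a,.102);q=c4(*b,.102);print('frame',p,q,(p+q)/2,np.degrees(np.arctan2(*(q-p)[::-1])))
for x,y in[(103,195),(130,330),(160,465)]: print('tabtop',c4(x,y,.147))
s=manip.camera_model('side'); print([at(s,'side',230+x/5,240+y/5,.147)[:2]*1000 for x,y in[(252,118),(290,160),(330,203)]])
E
```

```text
post [ 624.4803 -135.0071]
Lo [603.5299 -22.6206] [ 594.7089 -121.8573] yaw -5.079563055962416
Li [618.8491 -23.5243] [ 609.3978 -122.1307] yaw -5.474960449517573
Ri [656.8098 -28.0136] [ 647.0935 -125.7801] yaw -5.675589566347677
Ro [671.7302 -28.286 ] [ 661.5253 -126.9062] yaw -5.907759841509658
body [ 575.3753 -257.685 ] [ 652.7621 -265.5311] [ 588.9861 -109.4212] [ 667.4174 -107.2095]
stand [array([ 400.7367, -117.3715]), array([ 483.7342, -106.4991]), array([ 498.678 , -214.3074]), array([ 414.74  , -224.2368])] [ 449.4722 -165.6037]
[np.float64(7.463069384474382), np.float64(6.746423240302978)] [np.float64(7.465349305732037), np.float64(7.89173833020533)] [np.float64(83.70659366489701), np.float64(84.523208402185), np.float64(107.77883991008491), np.float64(108.83906073736176)]
frame [ 451.8405 -134.9698] [ 488.6269 -130.6792] [ 470.2337 -132.8245] 6.652578903655119
frame [ 422.2498 -169.0956] [ 491.6941 -156.9673] [ 456.9719 -163.0315] 9.906661259464853
frame [ 424.2692 -199.2967] [ 495.981  -182.6206] [ 460.1251 -190.9586] 13.091104885687278
tabtop [ 445.5352 -136.087 ]
tabtop [ 449.8039 -164.6379]
tabtop [ 454.1664 -193.6213]
[array([ 445.0482, -135.4562]), array([ 449.5838, -165.6316]), array([ 454.2578, -194.5762])]
```

```bash
python3 -m creep '[[[-20,30,19],[0,2.7,0],60],[[-40,60,38],[0,5.4,0],50],[[-40,60,38],[0,5.4,0],50],[[-40,60,38],[0,5.4,0],50]]' 20; python3 - <<'E'
from h import *
m,im=snap('wrist','w2.png')
o=manip.get_obs(); print(o['tcp_pos'],o['orientation'])
print(m['extrinsics'])
cv2.imwrite('pics/w2b.png',cv2.resize(im[:,:,::-1],(800,600),interpolation=cv2.INTER_CUBIC))
E
```

```text
clock: 1.55
tcp_pos: [0.6283, -0.1603, 0.4253]
orientation: [[-0.093, 0.0, 0.996], [-0.996, -0.001, -0.093], [0.001, -1.0, 0.001]]
contact_force: [0.3, -0.8, 0.1]
grip_width: 0.0507
[ 0.6281 -0.1609  0.4258] [[-0.0943  0.0013  0.9955]
 [-0.9955 -0.0012 -0.0943]
 [ 0.001  -1.      0.0014]]
[[ 0.9956  0.0896  0.0276  0.6332]
 [-0.0938  0.9507  0.2956 -0.0841]
 [ 0.0003 -0.2969  0.9549  0.4053]
 [ 0.      0.      0.      1.    ]]
```

View pics/w2b.png

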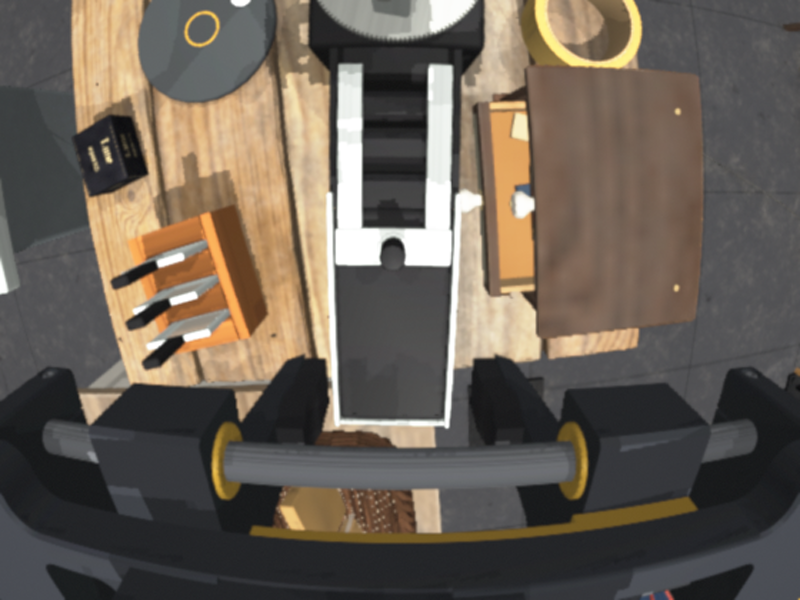

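```bash
python3 - <<'E'
from h import *
im=cv2.imread('pics/w2.png')[:,:,::-1]
crop(im,'c6.png',215,35,335,195,5)
E
```

```text
(no output)
```

View pics/c6.png

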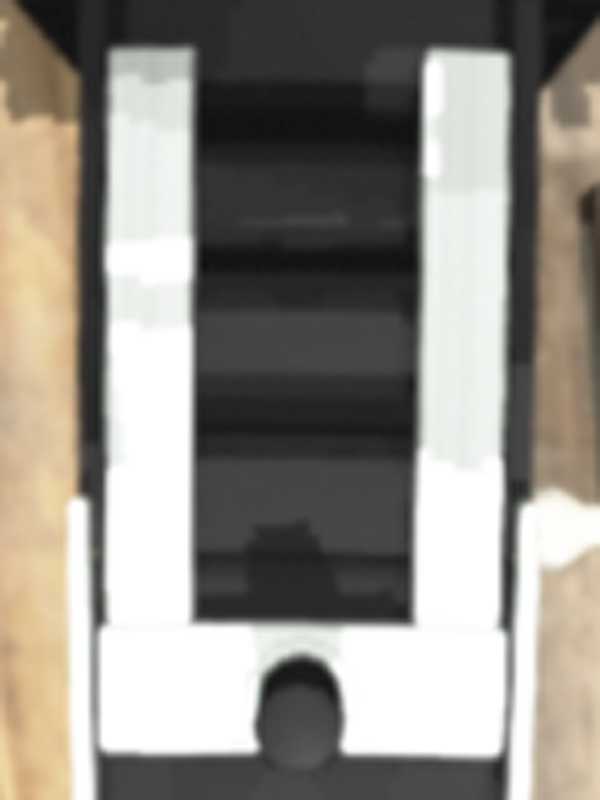

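```bash
python3 - <<'E'
from h import *
m=manip.camera_model('wrist')
c=lambda x,y,z:at(m,'wrist',215+x/5,35+y/5,z)[:2]*1000
post=c(301,727,.165);print('post',post)
P={}
for s,xt,xb in[('Lo',107,106),('Li',195,193),('Ri',423,415),('Ro',512,502)]:
    p=c(xt,55,.1285);q=c(xb,615,.1285);P[s]=(p,q);d=p-q;print(s,p,q,np.degrees(np.arctan2(-d[0],d[1])))
M=[(P['Lo'][i]+P['Ro'][i]+P['Li'][i]+P['Ri'][i])/4 for i in(0,1)];d=M[0]-M[1];print(M,np.degrees(np.arctan2(-d[0],d[1])))
for s,y0 in [('a',110),('b',247),('c',400)]: print('slotback edges',c(305,y0,.12))
E
```

```text
post [ 625.1621 -137.5803]
Lo [602.8287 -25.9647] [ 592.3599 -122.4583] -6.191936128852286
Li [617.5483 -27.8892] [ 607.3867 -124.0596] -6.0316839450664625
Ri [655.4592 -31.5987] [ 645.4128 -127.7378] -5.965656796550163
Ro [670.4018 -32.5702] [ 660.4136 -129.0413] -5.911137955778081
[array([636.5595, -29.5057]), array([ 626.3932, -125.8242])] -6.025180083905164
slotback edges [634.9645 -38.1611]
slotback edges [632.638  -62.4943]
slotback edges [630.0574 -89.3111]
```

```bash
cat >> h.py <<'E'
def go(x,y,z,yaw,m=None):
    "mm, deg -> tool shift (mm), turn"
    o=manip.get_obs(); R=np.array(o['orientation']); p=np.array(o['tcp_pos'])*1000
    d=R.T@(np.array([x,y,z])-p)
    a=np.radians(yaw); T=np.array([[np.sin(a),0,np.cos(a)],[-np.cos(a),0,np.sin(a)],[0,-1,0]])
    r=cv2.Rodrigues(R.T@T)[0].ravel()
    print('shift',d.round(1),'turn',np.degrees(r).round(2))
E
python3 - <<'E'
from h import *
go(625.2,-136.5,302,-6)
E
```

```text
shift [-24.1 123.8  -5.4] turn [-0.08  0.59  0.06]
```

```bash
python3 -m creep '[[[-24,30,-5],[0,0.6,0],50],[[-24,70,-5],[0,0.6,0],50],[[-24,105,-5],[0,0.6,0],50],[[-24,124,-5],[0,0.6,0],50],[[-24,124,-5],[0,0.6,0],10],[[-24,124,-5],[0,0.6,0],10],[[-24,124,-5],[0,0.6,0],10],[[-24,124,-5],[0,0.6,0],10]]' 15
```

```text
clock: 2.6
tcp_pos: [0.6262, -0.1358, 0.302]
orientation: [[-0.104, 0.004, 0.995], [-0.995, -0.001, -0.104], [0.0, -1.0, 0.004]]
contact_force: [0.7, -0.7, -1.2]
grip_width: 0.0142
```

```bash
python3 -m creep '[[[20,0,0],[0,0,0],10],[[45,0,0],[0,0,0],10],[[70,0,0],[0,0,0],10],[[90,0,0],[0,0,0],10],[[95,0,0],[0,0,0],10],[[95,0,0],[0,0,0],10]]' 15; python3 - <<'E'
from h import *
for n in['side','wrist']: snap(n,n+'3.png')
crop(cv2.imread('pics/side3.png')[:,:,::-1],'c7.png',280,180,460,350,4)
E
```

```text
clock: 3.35
tcp_pos: [0.6162, -0.2306, 0.3018]
orientation: [[-0.105, 0.003, 0.994], [-0.995, 0.0, -0.105], [-0.001, -1.0, 0.003]]
contact_force: [4.7, 2.9, 5.6]
grip_width: 0.0144
```

View pics/c7.png

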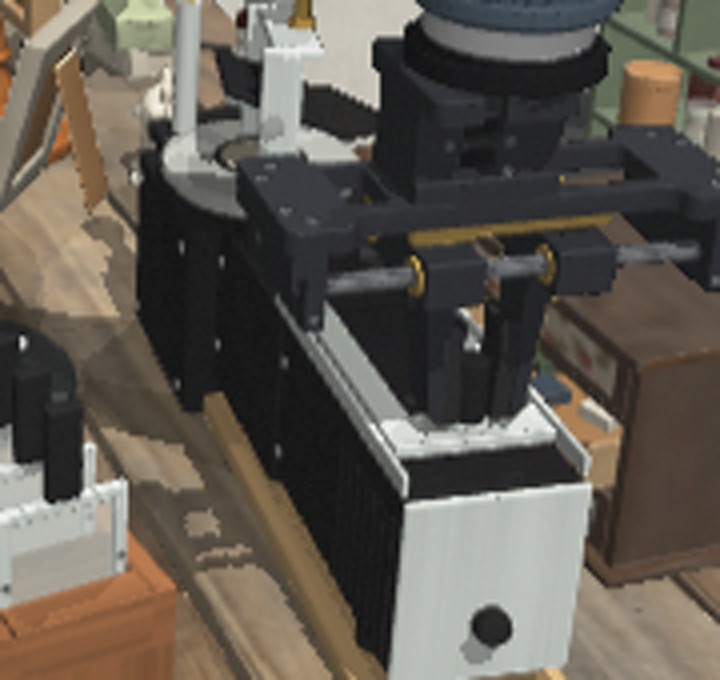

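View pics/wrist3.png

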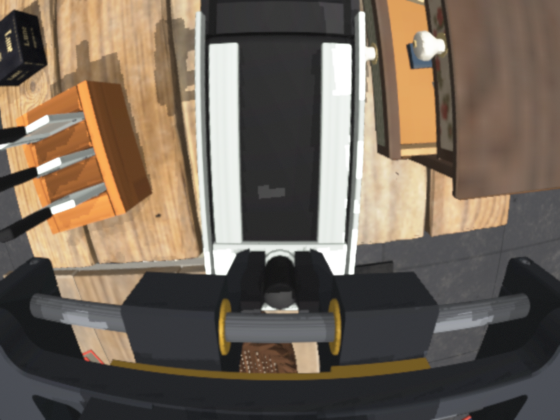

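```bash
python3 -m creep '[[[95,0,0],[0,0,0],40],[[95,0,0],[0,0,0],40]]' ; python3 -m creep '[[[0,-30,0],[0,0,0],40],[[0,-80,0],[0,0,0],40],[[0,-110,0],[0,0,0],40]]'; python3 - <<'E'
from h import *
go(445.6,-135.9,400,7.4);go(445.6,-135.9,275,7.4)
E
```

```text
clock: 3.7
tcp_pos: [0.603, -0.329, 0.3001]
orientation: [[-0.108, -0.004, 0.994], [-0.994, -0.002, -0.108], [0.002, -1.0, -0.004]]
contact_force: [-1.1, -0.5, 0.5]
grip_width: 0.0323
clock: 4.08
tcp_pos: [0.6044, -0.326, 0.4124]
orientation: [[-0.106, -0.001, 0.994], [-0.994, -0.001, -0.106], [0.001, -1.0, -0.001]]
contact_force: [0.2, -0.2, -0.0]
grip_width: 0.0401
shift [-172.2   12.4 -178. ] turn [  0.06 -13.48   0.04]
shift [-172.4  137.4 -177.9] turn [  0.06 -13.48   0.04]
```

```bash
python3 -m creep '[[[-50,5,-50],[0,-3,0],50],[[-100,12,-100],[0,-8,0],50],[[-150,12,-150],[0,-13.4,0],50],[[-172,12,-178],[0,-13.4,0],50],[[-172,12,-178],[0,-13.4,0],50],[[-172,12,-178],[0,-13.4,0],50]]'; python3 - <<'E'
from h import *
m,im=snap('wrist','w4.png'); snap('side','side4.png')
go(445.6,-135.9,275,7.4)
for p in[(445.6,-135.9),(449.5,-165.6),(453.4,-195.3)]: print(proj(m,'wrist',[p[0]/1e3,p[1]/1e3,.147]))
E
```

```text
clock: 4.82
tcp_pos: [0.4463, -0.136, 0.3988]
orientation: [[0.128, -0.0, 0.992], [-0.992, -0.001, 0.128], [0.001, -1.0, -0.0]]
contact_force: [0.7, -0.2, 0.3]
grip_width: 0.0503
shift [ -0.7 123.7  -1.3] turn [-0.   -0.1   0.03]
[281.772  213.3803]
[281.7932 249.7076]
[281.7953 282.6632]
```

View pics/w4.png

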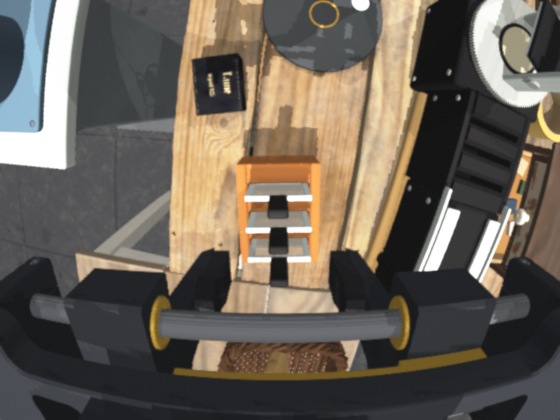

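View pics/side4.png

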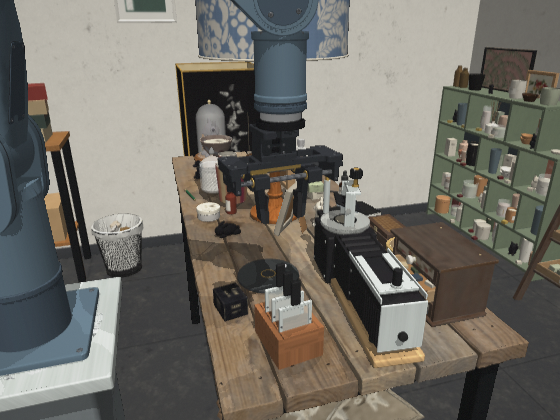

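```bash
python3 -m creep '[[[-1,40,-2],[0,0,0],50],[[-1,85,-2],[0,0,0],50],[[-1,115,-2],[0,0,0],50],[[-1,124,-2],[0,0,0],50],[[-1,124,-2],[0,0,0],10],[[-1,124,-2],[0,0,0],10],[[-1,124,-2],[0,0,0],10],[[-1,124,-2],[0,0,0],10]]' 25; python3 -m creep '[[[0,-15,0],[0,0,0],10],[[0,-40,0],[0,0,0],10],[[0,-80,0],[0,0,0],10],[[0,-120,0],[0,0,0],10],[[0,-140,0],[0,0,0],10]]'; python3 - <<'E'
from h import *
m,im=snap('wrist','w5.png'); snap('side','side5.png')
go(632.9+2.7,-63.7+25.9,420,-6)
E
```

```text
clock: 5.92
tcp_pos: [0.4445, -0.1343, 0.2754]
orientation: [[0.129, 0.001, 0.992], [-0.992, -0.0, 0.129], [0.0, -1.0, 0.001]]
contact_force: [-1.1, -0.0, 4.4]
grip_width: 0.0156
clock: 6.55
tcp_pos: [0.4444, -0.1342, 0.4179]
orientation: [[0.129, 0.004, 0.992], [-0.992, -0.001, 0.129], [0.001, -1.0, 0.004]]
contact_force: [0.8, 0.1, -1.0]
grip_width: 0.0156
shift [-71.2  -1.5 201.7] turn [-0.3  13.39  0.07]
```

View pics/w5.png

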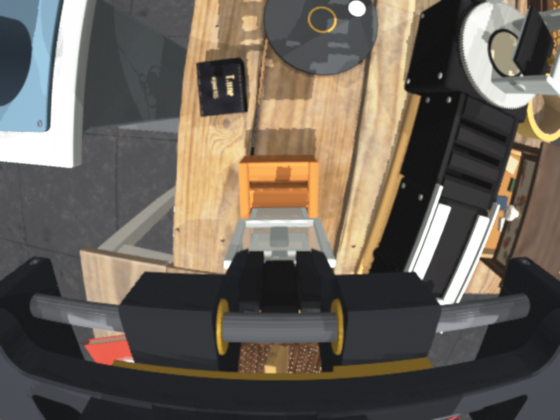

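View pics/side5.png

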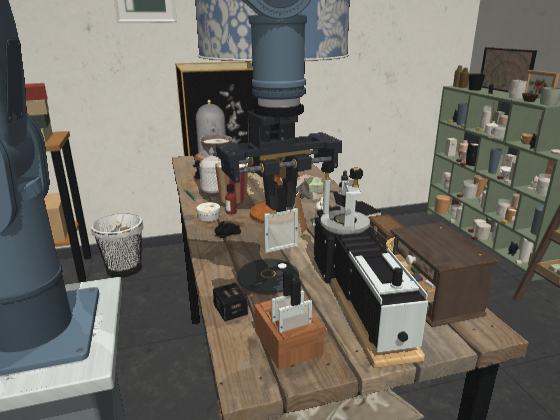

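```bash
python3 -m creep '[[[-15,-2,40],[0,3,0],10],[[-30,-2,90],[0,7,0],10],[[-50,-2,140],[0,10,0],10],[[-65,-2,185],[0,13.3,0],10],[[-72,-2,202],[0,13.3,0],10],[[-72,-2,202],[0,13.3,0],10],[[-72,-2,202],[0,13.3,0],10]]'; python3 - <<'E'
from h import *
m,im=snap('wrist','w6.png'); ms,s=snap('side','side6.png');mc,c=snap('scene','scene6.png')
crop(s,'c8.png',300,120,460,280,5); crop(c,'c9.png',240,60,400,220,5)
o=manip.get_obs();print(o['tcp_pos'],o['orientation'][:,2])
E
```

```text
clock: 7.52
tcp_pos: [0.6344, -0.0376, 0.4161]
orientation: [[-0.104, -0.002, 0.995], [-0.995, -0.001, -0.104], [0.001, -1.0, -0.002]]
contact_force: [-0.4, -0.5, -0.3]
grip_width: 0.0156
[ 0.6346 -0.0377  0.4169] [ 0.9946 -0.104  -0.0002]
```

View pics/w6.png

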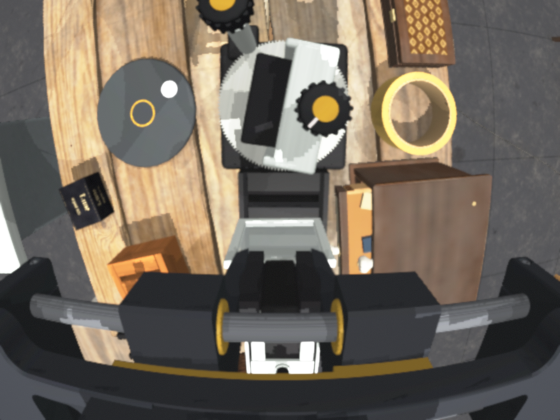

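View pics/c8.png

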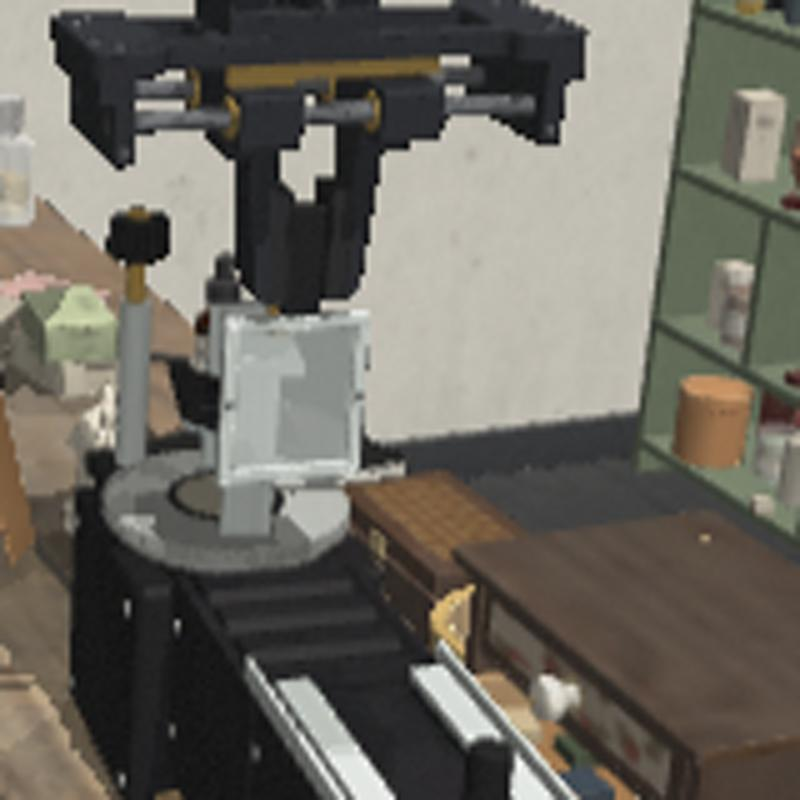

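View pics/c9.png

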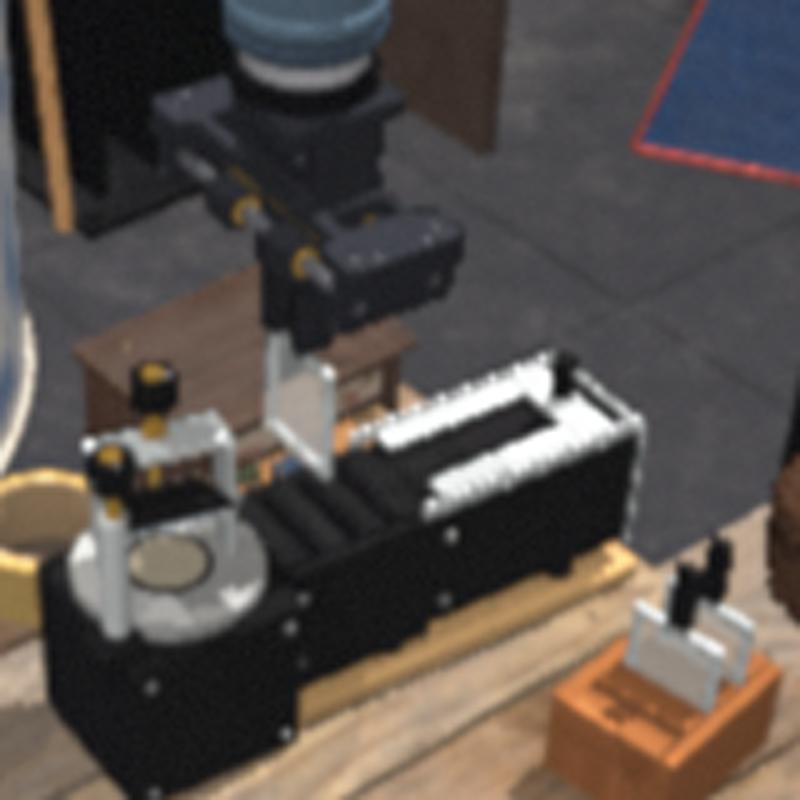

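```bash
cat > ov.py <<'E'
from h import *
O=np.array([633.2,-63.7]);a=np.radians(-6);X=np.array([np.cos(a),np.sin(a)]);Y=np.array([-np.sin(a),np.cos(a)])
def L(x,y,z): return np.array([*(O+x*X+y*Y),z])/1000
def ov(n,f,out,box,k):
    im=cv2.imread('pics/'+f);m=manip.camera_model(n);u0,v0,u1,v1=box
    c=cv2.resize(im[v0:v1,u0:u1],None,fx=k,fy=k,interpolation=cv2.INTER_CUBIC)
    segs=[]
    for yc in(-26,0,26):
        q=[L(x,yc+y,120) for x,y in((-31.5,-3.5),(31.5,-3.5),(31.5,3.5),(-31.5,3.5))]
        segs+=[(q[i],q[(i+1)%4],(0,255,0)) for i in range(4)]
    q=[L(x,y,120) for x,y in((-40,-50),(40,-50),(40,50),(-40,50))]; segs+=[(q[i],q[(i+1)%4],(0,0,255)) for i in range(4)]
    for p,r,col in segs:
        A=((proj(m,n,p)-[u0,v0]+.5)*k).astype(int);B=((proj(m,n,r)-[u0,v0]+.5)*k).astype(int)
        cv2.line(c,A.tolist(),B.tolist(),col,1)
    cv2.imwrite('pics/'+out,c)
if __name__=='__main__':
    ov('side','side6.png','o1.png',(320,220,420,290),8); ov('scene','scene6.png','o2.png',(270,130,360,200),8)
E
python3 ov.py
```

```text
(no output)
```

View pics/o1.png

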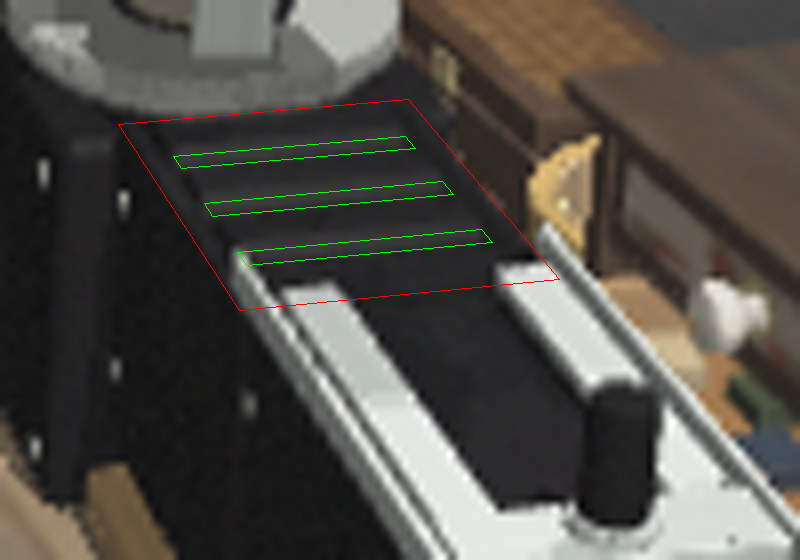

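View pics/o2.png

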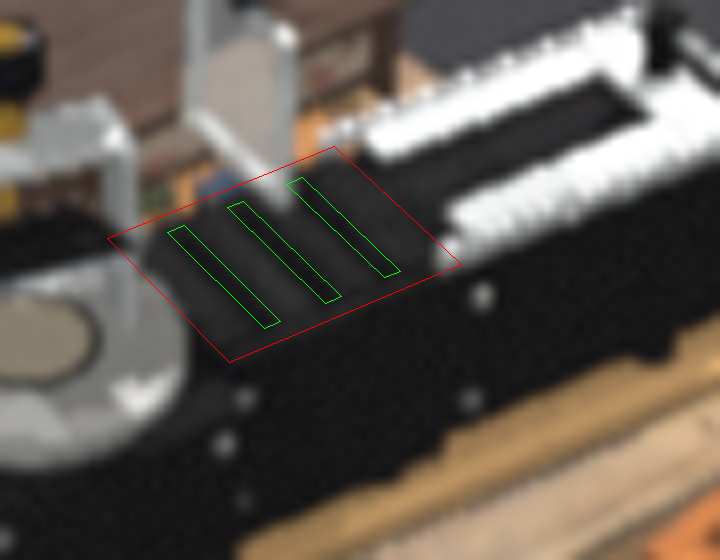

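```bash
python3 - <<'E'
import cv2,numpy as np
for f in('o1','o2'):
    a=cv2.imread(f'pics/{f}.png').astype(float); cv2.imwrite(f'pics/{f}g.png',np.clip(a*3.5-60,0,255).astype(np.uint8))
E
```

View pics/o1g.png

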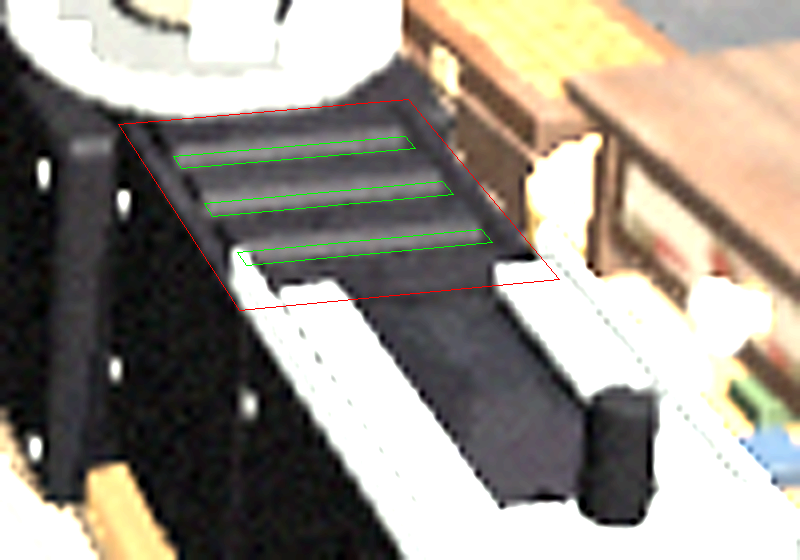

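View pics/o2g.png

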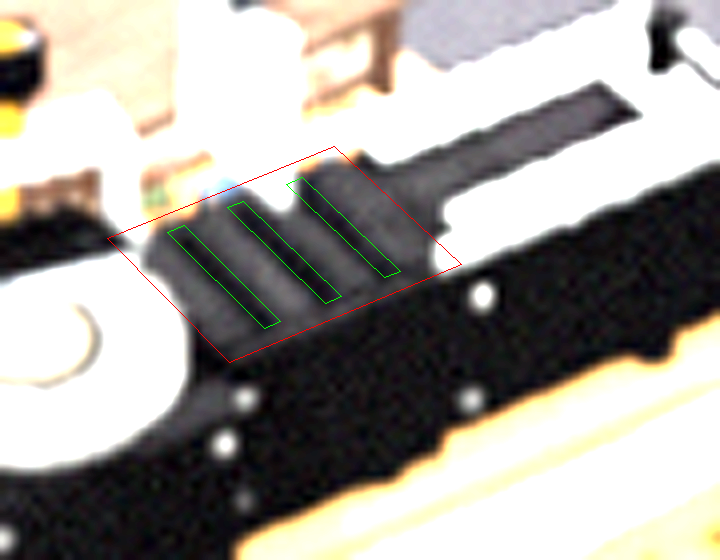

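```bash
python3 -m creep '[[[-1,20,1],[0,0,0],10],[[-1,40,1],[0,0,0],10],[[-1,52,1],[0,0,0],10],[[-1,60,1],[0,0,0],10],[[-1,70,1],[0,0,0],10],[[-1,80,1],[0,0,0],10],[[-1,80,1],[0,0,0],10]]' 25
```

```text
clock: 8.55
tcp_pos: [0.6363, -0.0359, 0.336]
orientation: [[-0.103, -0.001, 0.995], [-0.995, -0.0, -0.103], [0.0, -1.0, -0.001]]
contact_force: [0.5, 0.3, -0.7]
grip_width: 0.0156
```

```bash
python3 -m creep '[[[0,12,0],[0,0,0],10],[[0,24,0],[0,0,0],10],[[0,34,0],[0,0,0],10],[[0,41,0],[0,0,0],10],[[0,43,0],[0,0,0],10],[[0,43,0],[0,0,0],10]]' 25
```

```text
clock: 9.3
tcp_pos: [0.6365, -0.0358, 0.2953]
orientation: [[-0.103, 0.0, 0.995], [-0.995, 0.0, -0.103], [-0.0, -1.0, 0.0]]
contact_force: [-6.0, 0.4, 12.0]
grip_width: 0.0155
```

```bash
python3 -m creep '[[[0,0,0],[0,0,0],40],[[0,0,0],[0,0,0],40],[[0,-20,0],[0,0,0],40],[[0,-60,0],[0,0,0],40],[[0,-110,0],[0,0,0],40],[[0,-122,0],[0,0,0],40]]'; python3 - <<'E'
from h import *
ms,s=snap('side','side7.png');mc,c=snap('scene','scene7.png')
crop(s,'c8.png',320,180,420,280,6); crop(c,'c9.png',260,100,380,200,5)
go(449.0,-165,400,7.4)
E
```

```text
clock: 10.05
tcp_pos: [0.6374, -0.0359, 0.4208]
orientation: [[-0.103, 0.007, 0.995], [-0.995, 0.0, -0.103], [-0.001, -1.0, 0.007]]
contact_force: [0.3, -0.1, 0.1]
grip_width: 0.04
shift [ 147.7   17.3 -173.6] turn [ -0.21 -13.3    0.  ]
```

View pics/c8.png

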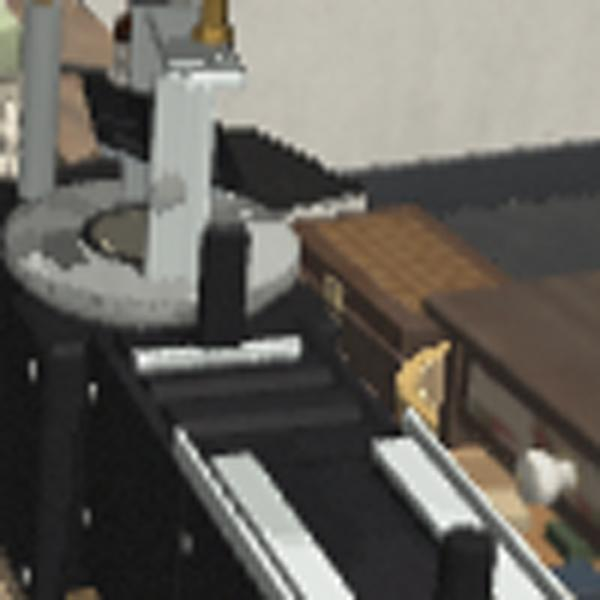

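View pics/c9.png

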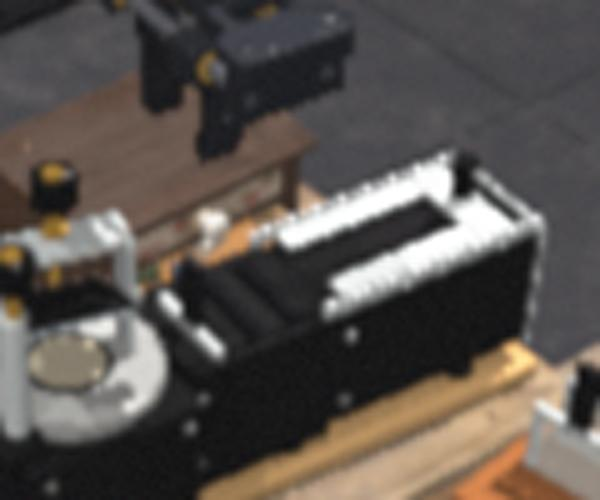

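```bash
python3 -m creep '[[[40,0,-50],[0,-3,0],50],[[80,10,-100],[0,-8,0],50],[[125,17,-150],[0,-13.3,0],50],[[148,30,-174],[0,-13.3,0],50],[[148,70,-174],[0,-13.3,0],50],[[148,110,-174],[0,-13.3,0],50],[[148,142,-174],[0,-13.3,0],50],[[148,142,-174],[0,-13.3,0],50]]'; python3 - <<'E'
from h import *
go(448.9,-165.4,275,7.4)
snap('wrist','w8.png')
E
```

```text
clock: 11.15
tcp_pos: [0.4469, -0.1647, 0.2715]
orientation: [[0.129, -0.005, 0.992], [-0.992, 0.002, 0.129], [-0.002, -1.0, -0.005]]
contact_force: [0.1, 0.3, 0.9]
grip_width: 0.0501
shift [ 0.9 -3.5  1.9] turn [ 0.29  0.02 -0.14]
```

View pics/w8.png

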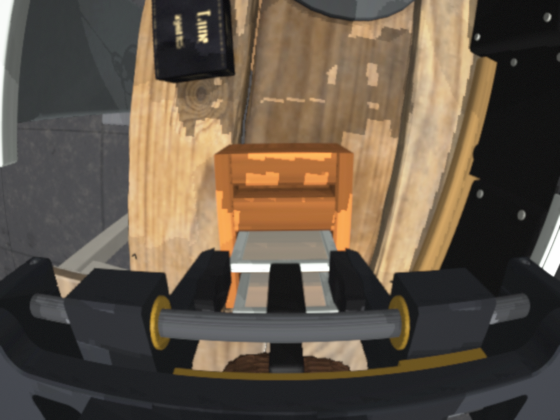

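```bash
python3 -m creep '[[[1,-3,2],[0,0,0],50],[[1,-3,2],[0,0,0],10],[[1,-3,2],[0,0,0],10],[[1,-3,2],[0,0,0],10],[[1,-3,2],[0,0,0],10],[[1,-3,2],[0,0,0],10]]' 25; python3 -m creep '[[[0,-15,0],[0,0,0],10],[[0,-40,0],[0,0,0],10],[[0,-80,0],[0,0,0],10],[[0,-120,0],[0,0,0],10],[[0,-140,0],[0,0,0],10]]'; python3 - <<'E'
from h import *
go(633.7,-61.8,418,-6)
E
```

```text
clock: 11.95
tcp_pos: [0.4502, -0.166, 0.2767]
orientation: [[0.129, -0.0, 0.992], [-0.992, -0.0, 0.129], [0.0, -1.0, -0.0]]
contact_force: [0.2, -0.1, 0.8]
grip_width: 0.0157
clock: 12.58
tcp_pos: [0.4505, -0.1661, 0.4199]
orientation: [[0.129, 0.004, 0.992], [-0.992, -0.001, 0.129], [0.002, -1.0, 0.004]]
contact_force: [-0.1, -0.7, -1.0]
grip_width: 0.0158
shift [-79.8   2.5 195.1] turn [-0.21 13.39  0.06]
```

```bash
python3 -m creep '[[[-15,0,40],[0,3,0],10],[[-30,0,90],[0,7,0],10],[[-50,0,140],[0,10,0],10],[[-70,0,180],[0,13.4,0],10],[[-78,0,195],[0,13.4,0],10],[[-78,0,195],[0,13.4,0],10],[[-78,0,195],[0,13.4,0],10]]'; python3 - <<'E'
from h import *
go(633.7,-63.3,295,-6)
E
```

```text
clock: 13.45
tcp_pos: [0.6325, -0.0651, 0.417]
orientation: [[-0.106, -0.001, 0.994], [-0.994, -0.001, -0.106], [0.001, -1.0, -0.001]]
contact_force: [-0.2, 0.2, -0.9]
grip_width: 0.0158
shift [ -2.  122.    1.1] turn [ 0.04 -0.08  0.06]
```

```bash
python3 -m creep '[[[-2,20,1],[0,0,0],10],[[-2,40,1],[0,0,0],10],[[-2,52,1],[0,0,0],10],[[-2,60,1],[0,0,0],10],[[-2,70,1],[0,0,0],10],[[-2,80,1],[0,0,0],10],[[-2,80,1],[0,0,0],10]]' 25; python3 -m creep '[[[0,12,0],[0,0,0],10],[[0,24,0],[0,0,0],10],[[0,34,0],[0,0,0],10],[[0,40,0],[0,0,0],10],[[0,43,0],[0,0,0],10],[[0,43,0],[0,0,0],10]]' 25
```

```text
clock: 14.32
tcp_pos: [0.6345, -0.0622, 0.3358]
orientation: [[-0.105, -0.001, 0.994], [-0.994, -0.001, -0.105], [0.001, -1.0, -0.001]]
contact_force: [0.2, -2.4, -1.6]
grip_width: 0.0156
clock: 15.08
tcp_pos: [0.6347, -0.0628, 0.2962]
orientation: [[-0.106, -0.0, 0.994], [-0.994, -0.002, -0.106], [0.002, -1.0, -0.0]]
contact_force: [-9.2, -5.7, 23.7]
grip_width: 0.0158
```

```bash
python3 -m creep '[[[0,-1,-1],[0,0,0],40],[[0,-1,-1],[0,0,0],40],[[0,-20,0],[0,0,0],40],[[0,-60,0],[0,0,0],40],[[0,-110,0],[0,0,0],40],[[0,-122,0],[0,0,0],40]]'; python3 - <<'E'
from h import *
go(453.2,-195.3,420,7.4);go(453.2,-195.3,276,7.4)
E
```

```text
clock: 15.82
tcp_pos: [0.6359, -0.0613, 0.4205]
orientation: [[-0.104, 0.007, 0.995], [-0.995, 0.0, -0.104], [-0.001, -1.0, 0.007]]
contact_force: [0.4, 1.3, -0.3]
grip_width: 0.0402
shift [ 152.3   -0.8 -167.7] turn [ -0.41 -13.39  -0.  ]
shift [ 152.4  143.1 -168.7] turn [ -0.41 -13.39  -0.  ]
```

```bash
python3 -m creep '[[[40,0,-50],[0,-3,0],50],[[80,0,-100],[0,-8,0],50],[[125,0,-150],[0,-13.3,0],50],[[152,20,-168],[0,-13.3,0],50],[[152,60,-168],[0,-13.3,0],50],[[152,100,-168],[0,-13.3,0],50],[[152,135,-168],[0,-13.3,0],50],[[152,140,-168],[0,-13.3,0],50]]'; python3 - <<'E'
from h import *
go(453.2,-195.3,276,7.4)
snap('wrist','w9.png')
E
```

```text
clock: 16.82
tcp_pos: [0.4509, -0.1946, 0.2739]
orientation: [[0.127, -0.004, 0.992], [-0.992, 0.002, 0.127], [-0.002, -1.0, -0.004]]
contact_force: [0.1, 0.0, 0.4]
grip_width: 0.05
shift [ 0.9 -2.1  2.2] turn [ 0.24 -0.08 -0.13]
```

View pics/w9.png

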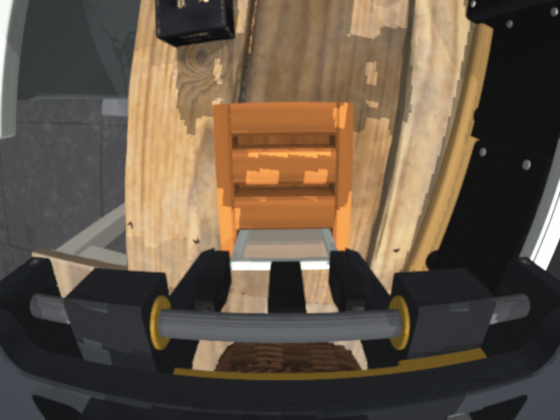

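```bash
python3 -m creep '[[[1,-2,2],[0,0,0],50],[[1,-2,2],[0,0,0],10],[[1,-2,2],[0,0,0],10],[[1,-2,2],[0,0,0],10],[[1,-2,2],[0,0,0],10],[[1,-2,2],[0,0,0],10]]' 25; python3 -m creep '[[[0,-15,0],[0,0,0],10],[[0,-40,0],[0,0,0],10],[[0,-80,0],[0,0,0],10],[[0,-120,0],[0,0,0],10],[[0,-140,0],[0,0,0],10]]'; python3 - <<'E'
from h import *
go(631.0,-88.6,418,-6)
E
```

```text
clock: 17.62
tcp_pos: [0.4539, -0.196, 0.2778]
orientation: [[0.127, 0.0, 0.992], [-0.992, -0.0, 0.127], [0.0, -1.0, 0.0]]
contact_force: [-1.0, 0.2, 1.7]
grip_width: 0.0154
clock: 18.25
tcp_pos: [0.4541, -0.196, 0.4208]
orientation: [[0.127, 0.004, 0.992], [-0.992, -0.001, 0.127], [0.002, -1.0, 0.003]]
contact_force: [0.4, -0.7, 0.2]
grip_width: 0.0154
shift [-84.1   3.3 189.1] turn [-0.2  13.3   0.07]
```

```bash
python3 -m creep '[[[-15,0,40],[0,3,0],10],[[-30,0,90],[0,7,0],10],[[-50,0,140],[0,10,0],10],[[-74,0,175],[0,13.3,0],10],[[-84,0,189],[0,13.3,0],10],[[-84,0,189],[0,13.3,0],10],[[-84,0,189],[0,13.3,0],10]]'; python3 - <<'E'
from h import *
go(631.3,-88.6,295,-6)
E
```

```text
clock: 19.12
tcp_pos: [0.6296, -0.0905, 0.4179]
orientation: [[-0.106, -0.001, 0.994], [-0.994, -0.001, -0.106], [0.001, -1.0, -0.001]]
contact_force: [0.2, -0.1, 0.3]
grip_width: 0.0156
shift [ -2.2 122.9   1.6] turn [ 0.05 -0.09  0.08]
```

```bash
python3 -m creep '[[[-1,20,1],[0,0,0],10],[[-1,40,1],[0,0,0],10],[[-1,52,1],[0,0,0],10],[[-1,60,1],[0,0,0],10],[[-1,70,1],[0,0,0],10],[[-1,80,1],[0,0,0],10],[[-1,80,1],[0,0,0],10]]' 25; python3 -m creep '[[[0,12,0],[0,0,0],10],[[0,24,0],[0,0,0],10],[[0,34,0],[0,0,0],10],[[0,40,0],[0,0,0],10],[[0,43,0],[0,0,0],10],[[0,43,0],[0,0,0],10]]' 25
```

```text
clock: 20.0
tcp_pos: [0.6315, -0.0883, 0.3368]
orientation: [[-0.105, -0.001, 0.994], [-0.994, -0.001, -0.105], [0.001, -1.0, -0.001]]
contact_force: [-1.0, -2.2, -1.1]
grip_width: 0.0156
clock: 20.75
tcp_pos: [0.6319, -0.0887, 0.2974]
orientation: [[-0.105, 0.001, 0.994], [-0.994, -0.001, -0.105], [0.001, -1.0, 0.001]]
contact_force: [-9.6, -4.9, 25.5]
grip_width: 0.0158
```

```bash
python3 -m creep '[[[0,-1,-1],[0,0,0],40],[[0,-1,-1],[0,0,0],40],[[0,-20,0],[0,0,0],40],[[0,-60,0],[0,0,0],40],[[0,-110,0],[0,0,0],40],[[40,-122,0],[0,0,0],50],[[90,-122,0],[0,0,0],50],[[142,-122,0],[0,0,0],50],[[142,-122,0],[0,0,0],50],[[142,-122,0],[0,0,0],50]]'; python3 - <<'E'
from h import *
ms,s=snap('side','side10.png');m,w=snap('wrist','w10.png');mc,c=snap('scene','scene10.png')
crop(s,'c8.png',320,200,460,340,5);crop(c,'c9.png',260,100,380,200,5)
go(616.5,-230.3,302,-6)
print(proj(m,'wrist',[.6168,-.230,.165]))
E
```

```text
clock: 22.0
tcp_pos: [0.6172, -0.2282, 0.4173]
orientation: [[-0.104, 0.001, 0.995], [-0.995, 0.001, -0.104], [-0.001, -1.0, 0.001]]
contact_force: [0.4, 1.1, 0.5]
grip_width: 0.0501
shift [  3.5 115.   -0.7] turn [-0.02  0.16 -0.06]
[281.7743 216.9346]
```

View pics/c8.png

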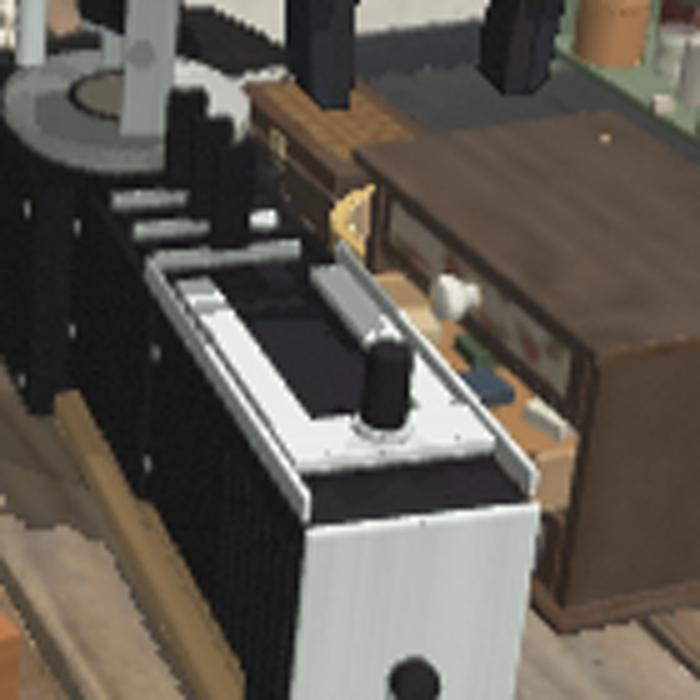

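View pics/c9.png

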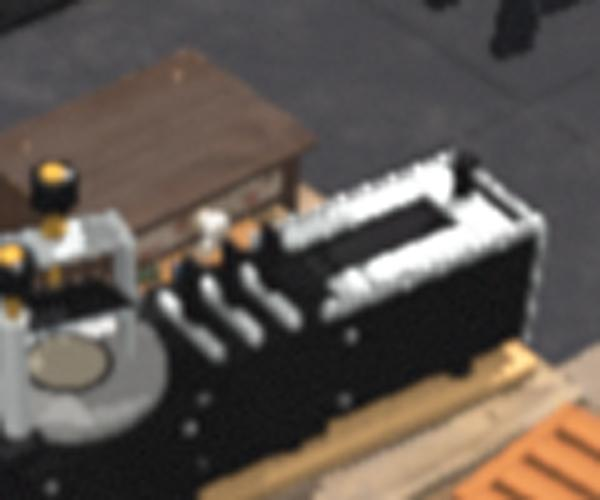

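View pics/w10.png

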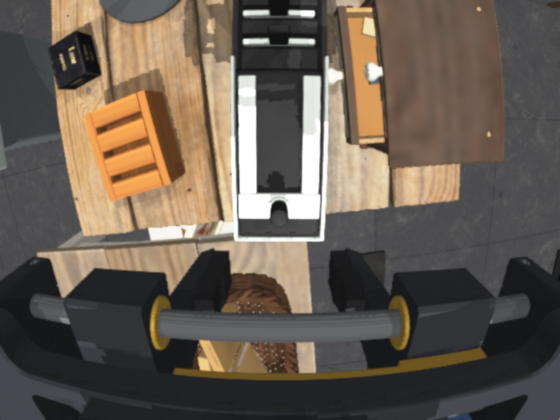

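```bash
python3 -m creep '[[[2,30,-1],[0,0,0],50],[[2,70,-1],[0,0,0],50],[[2,105,-1],[0,0,0],50],[[2,115,-1],[0,0,0],50],[[2,115,-1],[0,0,0],10],[[2,115,-1],[0,0,0],10],[[2,115,-1],[0,0,0],10],[[2,115,-1],[0,0,0],10]]' 15;  python3 -m creep '[[[-15,0,0],[0,0,0],10],[[-35,0,0],[0,0,0],10],[[-55,0,0],[0,0,0],10],[[-75,0,0],[0,0,0],10],[[-88,0,0],[0,0,0],10],[[-95,0,0],[0,0,0],10],[[-98,0,0],[0,0,0],10],[[-98,0,0],[0,0,0],10]]'
```

```text
clock: 23.15
tcp_pos: [0.6163, -0.231, 0.3027]
orientation: [[-0.105, 0.003, 0.995], [-0.995, -0.001, -0.105], [0.0, -1.0, 0.003]]
contact_force: [0.0, -0.2, 1.0]
grip_width: 0.0147
clock: 24.15
tcp_pos: [0.6263, -0.1355, 0.3027]
orientation: [[-0.106, 0.002, 0.994], [-0.994, -0.005, -0.106], [0.005, -1.0, 0.003]]
contact_force: [2.1, -9.8, 3.6]
grip_width: 0.0147
```

```bash
python3 -m creep '[[[1,0,0],[0,0,0],40],[[1,0,0],[0,0,0],40],[[1,-30,0],[0,0,0],40],[[1,-70,0],[0,0,0],50],[[1,-120,0],[0,0,0],50],[[-20,-140,0],[0,0,0],50],[[-50,-140,0],[0,0,0],50],[[-50,-140,0],[0,0,0],50]]'; python3 - <<'E'
from h import *
ms,s=snap('side','side11.png');m,w=snap('wrist','w11.png')
crop(s,'c8.png',320,200,460,340,5);
cv2.imwrite('pics/w11b.png',cv2.resize(w[:,:,::-1],(800,600),interpolation=cv2.INTER_CUBIC))
o=manip.get_obs(); print(o['tcp_pos'])
E
```

```text
clock: 25.15
tcp_pos: [0.6312, -0.0792, 0.4413]
orientation: [[-0.098, -0.001, 0.995], [-0.995, 0.003, -0.098], [-0.003, -1.0, -0.002]]
contact_force: [-0.1, -0.3, -0.3]
grip_width: 0.0501
[ 0.6309 -0.0831  0.441 ]
```

View pics/c8.png

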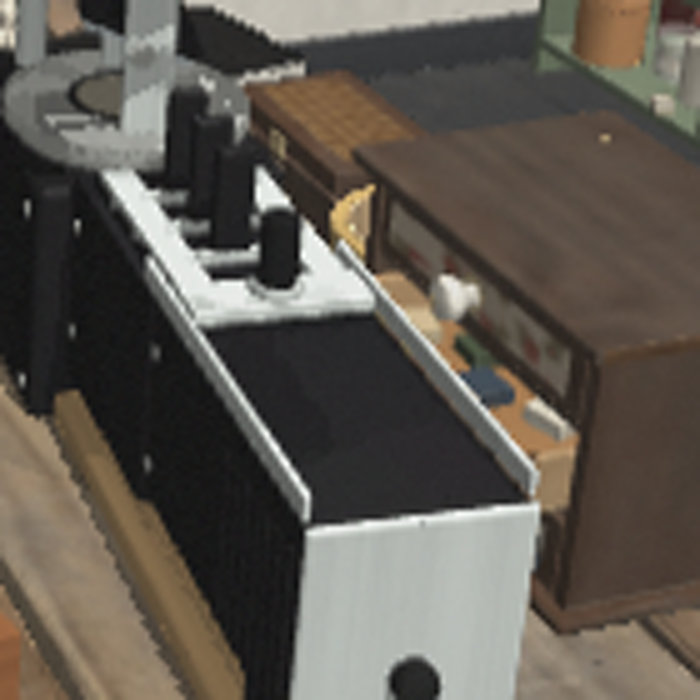

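View pics/w11b.png

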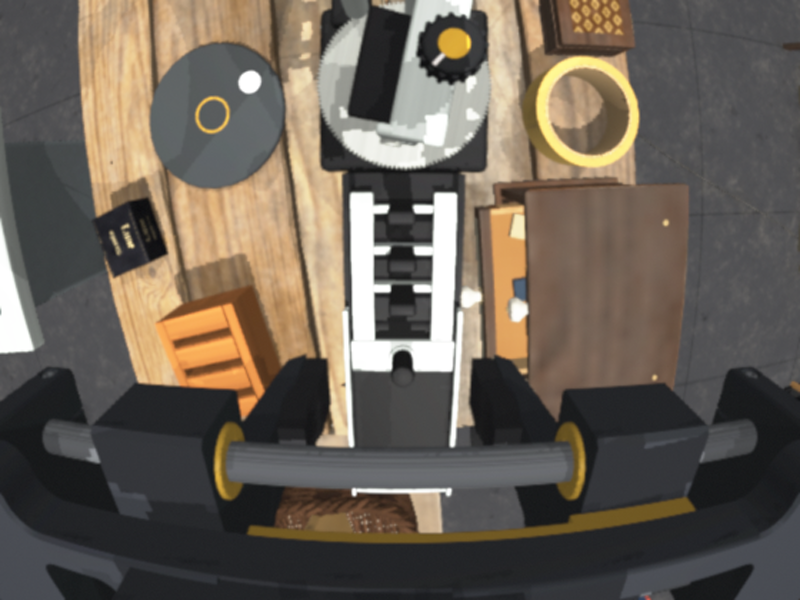

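```bash
python3 - <<'E'
from h import *
def cen(im,kind,box):
    u0,v0,u1,v1=box;h=im[v0:v1,u0:u1].astype(int)
    if kind=='spot': k=h.min(2)>200
    else: k=(h[:,:,0]-h[:,:,2]>60)
    ys,xs=np.nonzero(k)
    if kind=='ring':
        (x,y),(w,hh),_=cv2.fitEllipse(np.stack([xs,ys],1).astype(np.float32)); return x+u0,y+v0,len(xs)
    return xs.mean()+u0,ys.mean()+v0,len(xs)
m=manip.camera_model('wrist');im=cv2.imread('pics/w11.png')[:,:,::-1]
s=cen(im,'spot',(160,40,190,70));r=cen(im,'ring',(130,60,168,100));print(s,r)
S=at(m,'wrist',*s[:2],.008)*1000;R=at(m,'wrist',*r[:2],.008)*1000
a=np.radians(-6);X=np.array([np.cos(a),np.sin(a)]);Y=np.array([-np.sin(a),np.cos(a)])
d=(R-S)[:2];print('w',S,R,'ring-spot lamp x,y',d@X,d@Y)
ms=manip.camera_model('scene');im=cv2.imread('pics/scene10.png')[:,:,::-1]
crop(im,'c9.png',275,210,345,270,8)
s=cen(im,'spot',(285,225,300,245));r=cen(im,'ring',(298,230,320,252));print(s,r)
S=at(ms,'scene',*s[:2],.008)*1000;R=at(ms,'scene',*r[:2],.008)*1000;d=(R-S)[:2];print(S,R,d@X,d@Y)
for n,u,v in(('tilt',455/1.42857,44/1.42857),): print(at(m,'wrist',u,v,.245)*1000)
E
```

```text
(np.float64(174.36559139784947), np.float64(56.946236559139784), 186) (148.3380069732666, 79.93062591552734, 200)
w [509.0606  81.2652   8.    ] [469.4179  57.8999   8.    ] ring-spot lamp x,y -36.983130813320464 -27.38109388283033
(np.float64(291.4054054054054), np.float64(235.35135135135135), 37) (307.1972551345825, 240.00916862487793, 14)
[510.6137  83.7366   8.    ] [470.3965  60.1921   8.    ] -37.535724455359826 -27.619436677431878
[661.4185  34.7193 245.    ]
```

```bash
python3 - <<'E'
from h import *
go(620,96.5,440,-6);print(manip.get_obs()['q'])
E
```

```text
shift [-177.5    1.   -29.3] turn [0.1  0.08 0.01]
[ 0.0947  0.4809 -0.0492  1.5359  0.0252  1.1272 -0.0631]
```

```bash
python3 -m creep '[[[-45,0,-8],[0,0,0],50],[[-100,0,-16],[0,0,0],50],[[-150,0,-24],[0,0,0],50],[[-177,0,-29],[0,0,0],50],[[-177,0,-29],[0,0,0],50],[[-177,0,-29],[0,0,0],50]]'; python3 - <<'E'
from h import *
m,w=snap('wrist','w12.png')
for p in [(.6201,.0963,.245),(.6211,.0973,.245),(.6631,.0398,.245)]: print(proj(m,'wrist',p))
o=manip.get_obs(); print(o['tcp_pos'],o['orientation'][:,2],o['q'][6])
E
```

```text
clock: 26.0
tcp_pos: [0.6211, 0.0931, 0.4413]
orientation: [[-0.107, -0.001, 0.994], [-0.994, -0.002, -0.107], [0.002, -1.0, -0.0]]
contact_force: [0.2, -0.0, -0.4]
grip_width: 0.0498
[281.203 237.196]
[282.7222 235.4579]
[354.4608 307.7197]
[0.6212 0.0929 0.4414] [ 0.9942 -0.1077 -0.0002] -0.36643987719163346
```

View pics/w12.png

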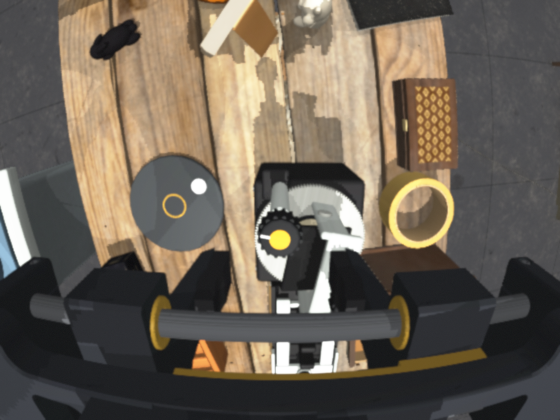

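```bash
python3 -m creep '[[[-2,0,-1],[0,-10,0],45],[[-2,0,-1],[0,-20,0],45],[[-2,0,-1],[0,-30,0],45],[[-2,0,-1],[0,-40,0],45],[[-2,0,-1],[0,-50,0],45],[[-2,0,-1],[0,-60,0],45],[[-2,0,-1],[0,-70,0],45],[[-2,0,-1],[0,-80,0],45],[[-2,0,-1],[0,-90,0],45],[[-2,0,-1],[0,-90,0],45]]'; python3 - <<'E'
from h import *
m,w=snap('wrist','w13.png')
print(proj(m,'wrist',(.620,.095,.245)),proj(m,'wrist',(.6631,.0398,.245)))
o=manip.get_obs(); print(o['q'][6]);go(620,95,383,84)
E
```

```text
clock: 27.3
tcp_pos: [0.6204, 0.0954, 0.4415]
orientation: [[0.994, -0.0, 0.109], [-0.109, -0.001, 0.994], [-0.0, -1.0, -0.001]]
contact_force: [-1.1, 0.1, -0.3]
grip_width: 0.045
[279.568  246.0075] [204.6343 311.3678]
1.0646809340185424
shift [-0.2 58.5 -0.8] turn [ 0.03 -0.35 -0.01]
```

View pics/w13.png

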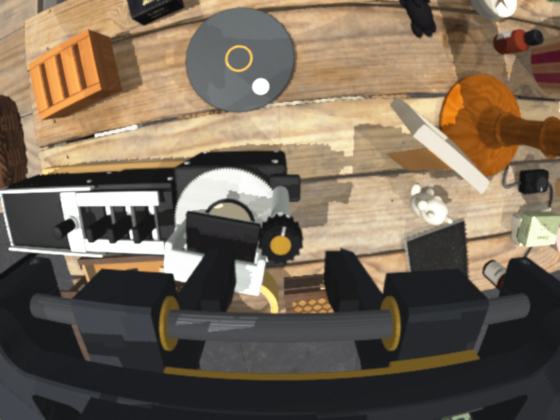

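```bash
python3 -m creep '[[[0,20,0],[0,0,0],45],[[0,45,0],[0,0,0],45],[[0,58,0],[0,0,0],45],[[0,58,0],[0,0,0],45],[[0,58,0],[0,0,0],20],[[0,58,0],[0,0,0],20],[[0,58,0],[0,0,0],20],[[0,58,0],[0,0,0],20]]' 20
```

```text
clock: 28.35
tcp_pos: [0.6204, 0.0961, 0.3846]
orientation: [[0.994, 0.001, 0.106], [-0.106, -0.002, 0.994], [0.001, -1.0, -0.002]]
contact_force: [-2.4, -5.6, 5.2]
grip_width: 0.0242
```

```bash
python3 -m creep '[[[0,0,0],[0,10,0],20],[[0,0,0],[0,20,0],20],[[0,0,0],[0,30,0],20],[[0,0,0],[0,40,0],20],[[0,0,0],[0,50,0],20],[[0,0,0],[0,60,0],20],[[0,0,0],[0,70,0],20],[[0,0,0],[0,80,0],20],[[0,0,0],[0,90,0],20],[[0,0,0],[0,100,0],20]]';python3 -m creep '[[[0,0,0],[0,10,0],20],[[0,0,0],[0,20,0],20],[[0,0,0],[0,30,0],20],[[0,0,0],[0,40,0],20],[[0,0,0],[0,50,0],20],[[0,0,0],[0,50,0],20]]'; python3 - <<'E'
from h import *
m,w=snap('wrist','w14.png');snap('scene','scene14.png');print(manip.get_obs()['q'])
E
```

```text
clock: 29.6
tcp_pos: [0.621, 0.0966, 0.3846]
orientation: [[-0.282, 0.003, 0.959], [-0.959, -0.001, -0.282], [-0.0, -1.0, 0.003]]
contact_force: [3.1, -4.0, 1.3]
grip_width: 0.0244
clock: 30.35
tcp_pos: [0.6213, 0.0962, 0.3847]
orientation: [[-0.915, 0.005, 0.404], [-0.404, -0.002, -0.915], [-0.003, -1.0, 0.003]]
contact_force: [4.8, -5.6, 0.9]
grip_width: 0.0242
[-0.3568  0.5228  0.1847  1.6279 -0.1067  0.9967 -1.292 ]
```

View pics/w14.png

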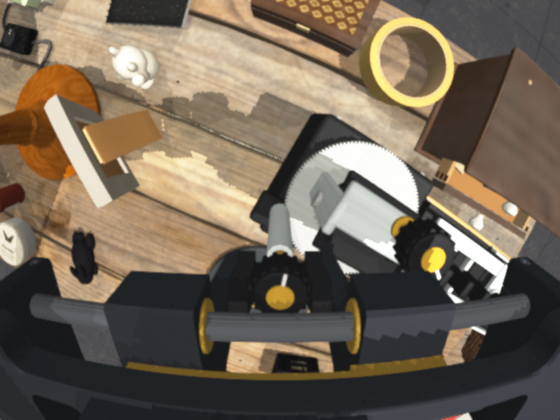

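View pics/scene14.png

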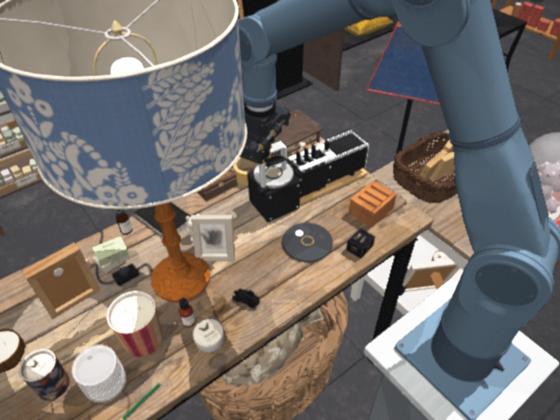

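```bash
cat >> h.py <<'E'
def spot(n,im,box,th=190):
    m=manip.camera_model(n); u0,v0,u1,v1=box;h=im[v0:v1,u0:u1].astype(int)
    k=(h.min(2)>th).astype(np.uint8); ys,xs=np.nonzero(k)
    P=at(m,n,xs.mean()+u0,ys.mean()+v0,.008)*1000
    return P[:2],len(xs)
LX=np.array([.9945,-.1045]);LY=np.array([.1045,.9945])
E
python3 - <<'E'
from h import *
im=cv2.imread('pics/scene14.png')[:,:,::-1]; crop(im,'c9.png',275,210,345,270,8)
S,n=spot('scene',im,(280,220,325,255));R=np.array([470.4,60.2]);d=R-S;print(S,n,d@LX,d@LY)
E
```

```text
[505.9738  61.0968] 39 -35.28443487827791 -4.609329782401333
```

View pics/c9.png

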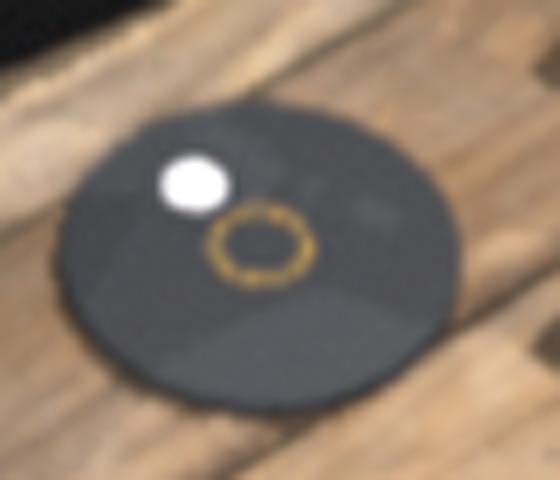

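```bash
python3 -m creep '[[[0,0,0],[0,9,0],20],[[0,0,0],[0,18,0],20],[[0,0,0],[0,25,0],20],[[0,0,0],[0,25,0],20],[[0,0,0],[0,25,0],45],[[0,0,0],[0,25,0],45],[[0,-30,0],[0,25,0],45],[[0,-58,0],[0,25,0],45],[[0,-58,0],[0,25,0],45]]'; python3 - <<'E'
from h import *
m,w=snap('wrist','w15.png');_,im=snap('scene','scene15.png')
S,n=spot('scene',im,(280,220,325,255));R=np.array([470.4,60.2]);d=R-S;print(S,n,d@LX,d@LY)
A=np.array([645.7,44.5]);
for P in(S,R): r=P-A; print(np.hypot(*r),np.degrees(np.arctan2(r@LY,-(r@LX))))
go(661,36,440,-6);o=manip.get_obs();print(o['q'],o['orientation'][:,2])
E
```

```text
clock: 31.58
tcp_pos: [0.6206, 0.0981, 0.4439]
orientation: [[-1.0, 0.004, -0.017], [0.017, 0.002, -1.0], [-0.004, -1.0, -0.002]]
contact_force: [0.5, 0.1, 0.1]
grip_width: 0.0451
[505.2621  56.9368] 39 -35.011405404358236 -0.3978170405367303
140.9874669785907 -0.9377605189249572
176.0016477195598 -0.8807104084157575
shift [-42.3   1.1  61.2] turn [  0.05 -84.96   0.02]
[-0.4399  0.4732  0.2989  1.5775 -0.1507  1.1141 -1.6928] [-0.0168 -0.9999 -0.0004]
```

View pics/w15.png

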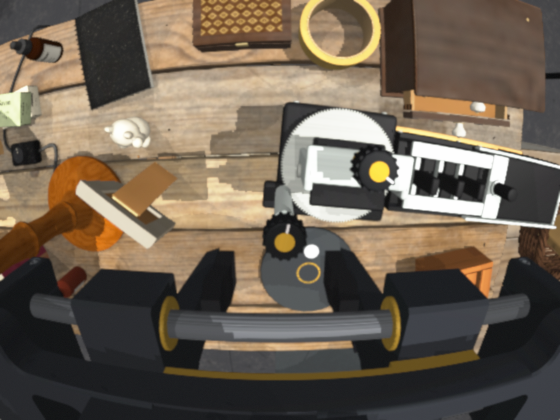

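```bash
python3 - <<'E'
from h import *
m=manip.camera_model('wrist')
print(at(m,'wrist',379,171,.245)*1000, at(m,'wrist',285,242,.245)*1000)
go(664,42,440,-6)
E
```

```text
[660.0662  40.776  245.    ] [618.0404  94.7607 245.    ]
shift [-45.2   1.1  55.2] turn [  0.05 -84.96   0.02]
```

```bash
python3 -m creep '[[[-10,0,10],[0,-10,0],45],[[-20,0,25],[0,-20,0],45],[[-43,0,55],[0,-30,0],45],[[-43,0,55],[0,-40,0],45],[[-43,0,55],[0,-50,0],45],[[-43,0,55],[0,-60,0],45],[[-43,0,55],[0,-70,0],45],[[-43,0,55],[0,-80,0],45],[[-43,0,55],[0,-90,0],45]]'; python3 -m creep '[[[0,0,0],[0,-10,0],45],[[0,0,0],[0,-20,0],45],[[0,0,0],[0,-30,0],45],[[0,0,0],[0,-40,0],45],[[0,0,0],[0,-50,0],45],[[0,0,0],[0,-60,0],45],[[0,0,0],[0,-70,0],45],[[0,0,0],[0,-80,0],45],[[0,0,0],[0,-80,0],45]]';python3 - <<'E'
from h import *
m,w=snap('wrist','w16.png')
print(proj(m,'wrist',(.663,.042,.245)))
o=manip.get_obs(); print(o['q'][6]);go(663,42,383,82)
E
```

```text
clock: 32.8
tcp_pos: [0.6617, 0.042, 0.4399]
orientation: [[-0.011, -0.003, 1.0], [-1.0, 0.0, -0.011], [-0.0, -1.0, -0.003]]
contact_force: [-0.4, 0.2, -0.1]
grip_width: 0.0453
clock: 33.92
tcp_pos: [0.6618, 0.0418, 0.4401]
orientation: [[0.981, -0.003, 0.192], [-0.192, 0.001, 0.981], [-0.003, -1.0, 0.0]]
contact_force: [-0.4, 0.1, -0.2]
grip_width: 0.045
[280.9915 249.8856]
1.1072918414558495
shift [ 1.2 57.5  0.4] turn [-0.01 -3.19 -0.12]
```

View pics/w16.png

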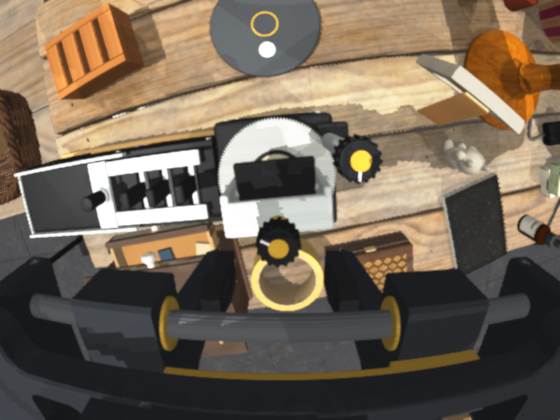

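```bash
python3 -m creep '[[[1,20,-1],[0,0,0],45],[[1,45,-1],[0,0,0],45],[[1,57,-1],[0,0,0],45],[[1,57,-1],[0,0,0],45],[[1,57,-1],[0,0,0],20],[[1,57,-1],[0,0,0],20],[[1,57,-1],[0,0,0],20],[[1,57,-1],[0,0,0],20]]' 20; python3 -m creep '[[[0,0,0],[0,10,0],20],[[0,0,0],[0,20,0],20],[[0,0,0],[0,30,0],20],[[0,0,0],[0,40,0],20],[[0,0,0],[0,50,0],20],[[0,0,0],[0,60,0],20],[[0,0,0],[0,70,0],20],[[0,0,0],[0,80,0],20],[[0,0,0],[0,90,0],20],[[0,0,0],[0,100,0],20]]'; python3 - <<'E'
from h import *
_,im=snap('scene','scene17.png')
S,n=spot('scene',im,(280,220,325,255));R=np.array([470.4,60.2]);d=R-S;print(S,n,d@LX,d@LY); print(manip.get_obs()['q'])
E
```

```text
clock: 34.98
tcp_pos: [0.6632, 0.0406, 0.3855]
orientation: [[0.982, 0.002, 0.191], [-0.191, 0.0, 0.982], [0.001, -1.0, 0.0]]
contact_force: [-0.1, -0.2, 3.1]
grip_width: 0.0245
clock: 36.22
tcp_pos: [0.6634, 0.0408, 0.3856]
orientation: [[-0.363, 0.002, 0.932], [-0.932, 0.0, -0.363], [-0.001, -1.0, 0.002]]
contact_force: [1.5, 0.8, 2.4]
grip_width: 0.024
[492.919   58.2908] 42 -22.59464641832863 -0.45449500721041436
[-0.182   0.5801  0.0786  1.5178 -0.0497  1.0432 -0.4698]
```

```bash
python3 -m creep '[[[0,0,0],[0,10,0],20],[[0,0,0],[0,20,0],20],[[0,0,0],[0,30,0],20],[[0,0,0],[0,40,0],20],[[0,0,0],[0,50,0],20],[[0,0,0],[0,60,0],20],[[0,0,0],[0,70,0],20],[[0,0,0],[0,80,0],20],[[0,0,0],[0,90,0],20],[[0,0,0],[0,90,0],20]]';python3 -m creep '[[[0,0,0],[0,0,0],45],[[0,0,0],[0,0,0],45],[[0,-20,0],[0,0,0],45],[[0,-35,0],[0,-10,0],45],[[0,-35,0],[0,-20,0],45],[[0,-35,0],[0,-30,0],45],[[0,-35,0],[0,-40,0],45],[[0,-35,0],[0,-50,0],45],[[0,-35,0],[0,-60,0],45],[[0,-35,0],[0,-70,0],45]]';python3 - <<'E'
from h import *
_,im=snap('scene','scene18.png')
S,n=spot('scene',im,(280,220,325,255));R=np.array([470.4,60.2]);d=R-S;print(S,n,d@LX,d@LY); print(manip.get_obs()['q'])
E
```

```text
clock: 37.52
tcp_pos: [0.6635, 0.0406, 0.3855]
orientation: [[-0.935, 0.003, -0.355], [0.355, -0.001, -0.935], [-0.003, -1.0, -0.0]]
contact_force: [3.2, 0.3, 4.6]
grip_width: 0.0241
clock: 38.78
tcp_pos: [0.663, 0.0404, 0.4211]
orientation: [[-0.651, 0.001, 0.759], [-0.759, -0.0, -0.651], [-0.0, -1.0, 0.001]]
contact_force: [0.8, -0.2, -0.5]
grip_width: 0.0451
[481.785   59.5148] 41 -11.393996353657604 -0.5082945586219776
[-0.2446  0.5491  0.1736  1.4887 -0.1003  1.1114 -0.7545]
```

```bash
python3 -m creep '[[[0,20,0],[0,0,0],45],[[0,35,0],[0,0,0],45],[[0,35,0],[0,0,0],45],[[0,35,0],[0,0,0],20],[[0,35,0],[0,0,0],20],[[0,35,0],[0,0,0],20],[[0,35,0],[0,0,0],20]]' 20; python3 -m creep '[[[0,0,0],[0,10,0],20],[[0,0,0],[0,20,0],20],[[0,0,0],[0,30,0],20],[[0,0,0],[0,40,0],20],[[0,0,0],[0,50,0],20],[[0,0,0],[0,60,0],20],[[0,0,0],[0,70,0],20],[[0,0,0],[0,80,0],20],[[0,0,0],[0,90,0],20],[[0,0,0],[0,90,0],20]]'; python3 - <<'E'
from h import *
m,w=snap('wrist','w19.png')
_,im=snap('scene','scene19.png');crop(im,'c9.png',275,210,345,270,8);_,s=snap('side','side19.png');crop(s,'c10.png',225,245,315,305,8)
S,n=spot('scene',im,(280,220,335,260));R=np.array([470.4,60.2]);d=R-S;print(S,n,d@LX,d@LY); print(manip.get_obs()['q'])
E
```

```text
clock: 39.7
tcp_pos: [0.6633, 0.0404, 0.3854]
orientation: [[-0.656, 0.002, 0.755], [-0.755, -0.0, -0.656], [-0.001, -1.0, 0.001]]
contact_force: [1.9, 0.2, 2.2]
grip_width: 0.0239
clock: 40.95
tcp_pos: [0.6633, 0.0408, 0.3854]
orientation: [[-0.756, 0.002, -0.655], [0.655, -0.0, -0.756], [-0.001, -1.0, -0.001]]
contact_force: [0.5, 0.4, 5.3]
grip_width: 0.0245
[470.9353  60.5369] 41 -0.49716978885375995 -0.3910197013609026
[-0.4843  0.6326  0.5442  1.5388 -0.3569  1.0689 -2.1365]
```

View pics/c9.png

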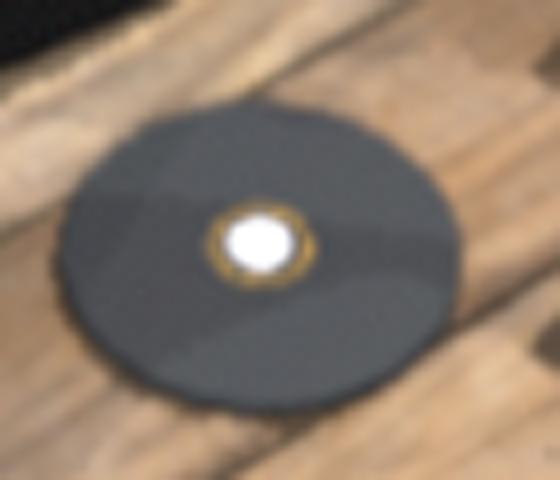

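View pics/c10.png

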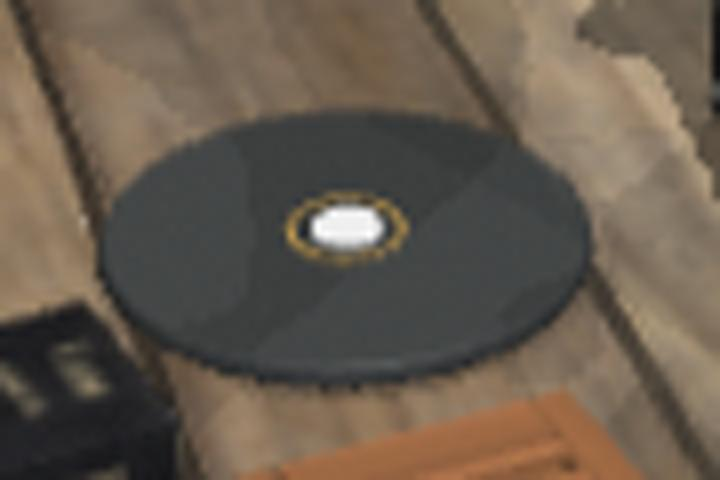

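```bash
python3 -m creep '[[[0,0,0],[0,0,0],45],[[0,0,0],[0,0,0],45],[[0,-30,0],[0,0,0],45],[[0,-65,0],[0,0,0],60],[[0,-85,0],[0,-10,0],60],[[0,-85,0],[0,-20,0],60],[[0,-85,0],[0,-30,0],60],[[0,-85,0],[0,-40,0],60],[[0,-85,0],[0,-50,0],60],[[0,-85,0],[0,-60,0],60]]'; python3 - <<'E'
from h import *
_,im=snap('scene','scene20.png');_,s=snap('side','side20.png');m,w=snap('wrist','w20.png')
crop(im,'c9.png',200,260,300,345,7);crop(s,'c10.png',180,180,320,300,5)
ms=manip.camera_model('scene');print(at(ms,'scene',245,297,.0195))
go(470,60,440,-6)
E
```

```text
clock: 42.35
tcp_pos: [0.6626, 0.0406, 0.4691]
orientation: [[-0.943, -0.002, 0.332], [-0.332, -0.0, -0.943], [0.002, -1.0, -0.0]]
contact_force: [0.1, -0.3, -0.2]
grip_width: 0.0599
[0.4169 0.3058 0.0195]
shift [176.   29.5 -80.7] turn [  0.07 -65.14   0.03]
```

View pics/c9.png

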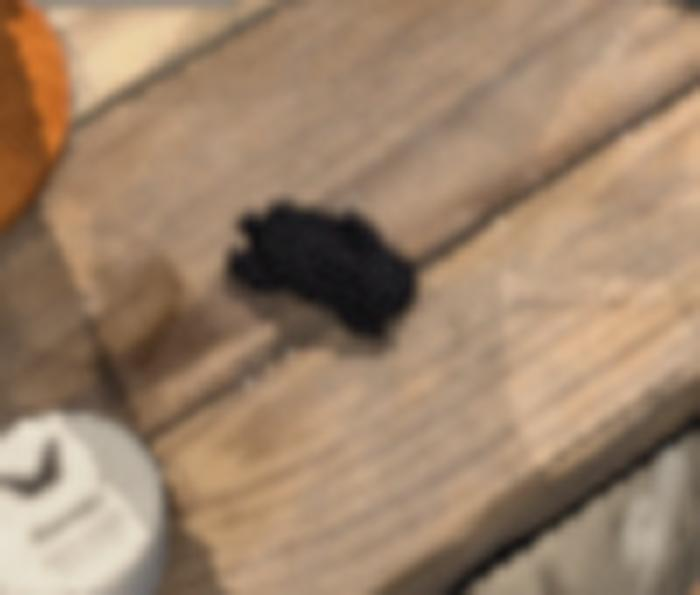

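View pics/c10.png

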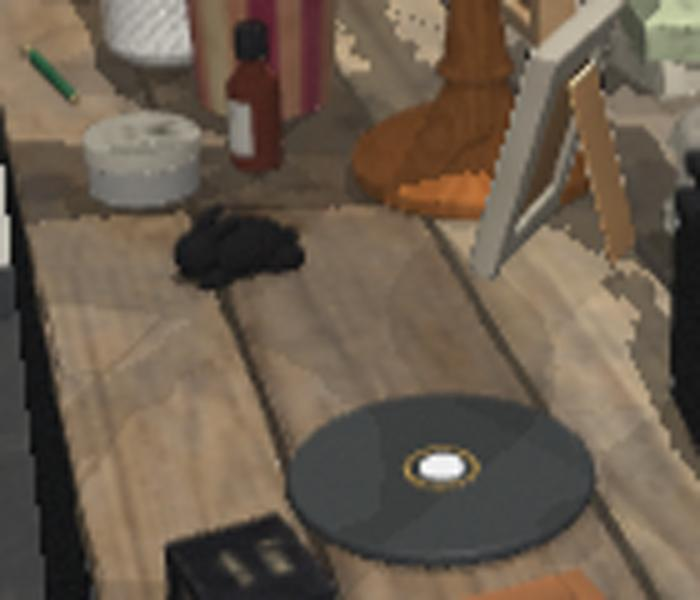

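View pics/w20.png

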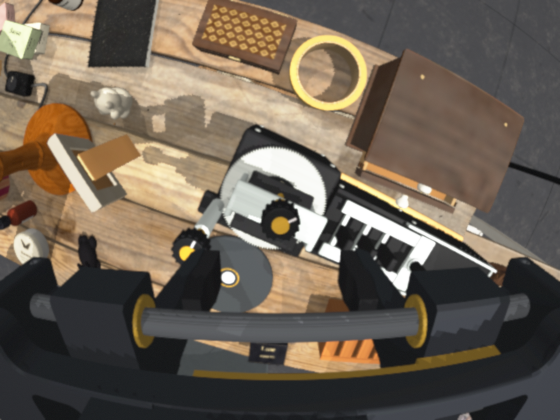

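```bash
python3 - <<'E'
from h import *
ms=manip.camera_model('scene'); sd=manip.camera_model('side')
a=at(ms,'scene',200+255/7,260+228/7,.02);b=at(ms,'scene',200+390/7,260+315/7,.02);d=b-a;print(a,b,np.degrees(np.arctan2(d[1],d[0])),np.linalg.norm(d))
a=at(sd,'side',180+190/5,180+260/5,.02);b=at(sd,'side',180+295/5,180+248/5,.02);d=b-a;print(a,b,(a+b)/2,np.degrees(np.arctan2(d[1],d[0])),np.linalg.norm(d))
x,e=tri([(ms,'scene',200+325/7,260+265/7),(sd,'side',180+240/5,180+247/5)]);print(x,e)
o=manip.get_obs();print(o['q'])
E
```

```text
[0.4403 0.3152 0.02  ] [0.3817 0.2987 0.02  ] -164.29446012397057 0.06089915264651767
[0.3915 0.2805 0.02  ] [0.4477 0.2789 0.02  ] [0.4196 0.2797 0.02  ] -1.6320035230672143 0.05621970324568396
[0.4195 0.3019 0.0124] [2.4, 2.4]
[-0.3532  0.5223  0.3402  1.4404 -0.1792  1.2106 -1.2332]
```

```bash
python3 - <<'E'
from h import *
ms=manip.camera_model('scene'); sd=manip.camera_model('side')
for z in(0,.3,.4,.5,.6,.7):
    print(z,proj(ms,'scene',(.58,.39,z)).round(),proj(sd,'side',(.58,.39,z)).round(), 'scene R.15', [proj(ms,'scene',(.58+.15*c,.39+.15*s,z)).round().tolist() for c,s in((.6,-.8),(-.6,.8))],[proj(sd,'side',(.58+.15*c,.39+.15*s,z)).round().tolist() for c,s in((.96,-.28),(-.96,.28))])
print('bottle',tri([(ms,'scene',187,322),(sd,'side',232,213)]),at(ms,'scene',187,325,0),at(sd,'side',231,213,0))
print('tin',at(ms,'scene',208,335,.034),at(sd,'side',208,207,.034))
E
```

```text
0 [183. 276.] [276. 215.] scene R.15 [[204.0, 235.0], [158.0, 326.0]] [[325.0, 214.0], [226.0, 215.0]]
0.3 [162. 193.] [275. 115.] scene R.15 [[189.0, 151.0], [128.0, 245.0]] [[329.0, 114.0], [220.0, 115.0]]
0.4 [152. 157.] [274.  77.] scene R.15 [[183.0, 115.0], [115.0, 209.0]] [[331.0, 77.0], [218.0, 77.0]]
0.5 [142. 115.] [274.  36.] scene R.15 [[175.0, 74.0], [99.0, 166.0]] [[332.0, 36.0], [215.0, 37.0]]
0.6 [129.  65.] [273.  -7.] scene R.15 [[167.0, 27.0], [81.0, 114.0]] [[334.0, -7.0], [213.0, -7.0]]
0.7 [114.   6.] [273. -53.] scene R.15 [[157.0, -29.0], [58.0, 51.0]] [[336.0, -53.0], [210.0, -53.0]]
bottle (array([ 0.4582,  0.4487, -0.0037]), [0.1, 0.1]) [0.4489 0.4535 0.    ] [0.4538 0.4409 0.    ]
tin [0.3764 0.4353 0.034 ] [0.3848 0.4263 0.034 ]
```

```bash
python3 -m creep '[[[40,0,-20],[0,-10,0],70],[[80,0,-40],[0,-20,0],70],[[120,0,-60],[0,-30,0],70],[[160,0,-80],[0,-40,0],70],[[185,0,-100],[0,-50,0],70],[[185,0,-120],[0,-60,0],70],[[185,0,-140],[0,-70,0],70],[[185,0,-140],[0,-80,0],70],[[185,0,-140],[0,-90,0],70]]';python3 -m creep '[[[0,0,0],[0,-10,0],70],[[0,0,0],[0,-20,0],70],[[0,0,0],[0,-30,0],70],[[0,0,0],[0,-40,0],70],[[0,0,0],[0,-50,0],70],[[0,0,0],[0,-60,0],70],[[0,0,0],[0,-70,0],70],[[0,0,0],[0,-80,0],70],[[0,0,0],[0,-80,0],70],[[0,0,0],[0,-80,0],70]]';python3 - <<'E'
from h import *
m,w=snap('wrist','w21.png')
cv2.imwrite('pics/w21b.png',cv2.resize(w[:,:,::-1],(800,600),interpolation=cv2.INTER_CUBIC))
o=manip.get_obs(); print(o['q'],o['tcp_pos'],o['orientation'][:,2])
print(proj(m,'wrist',(.418,.303,.02))*1.4286)
E
```

```text
clock: 43.62
tcp_pos: [0.4422, 0.1129, 0.4696]
orientation: [[0.328, -0.001, 0.945], [-0.945, 0.0, 0.328], [-0.0, -1.0, -0.001]]
contact_force: [-0.4, 0.1, -0.0]
grip_width: 0.0701
clock: 44.88
tcp_pos: [0.4424, 0.1127, 0.4696]
orientation: [[0.988, -0.0, -0.152], [0.152, -0.0, 0.988], [-0.0, -1.0, 0.0]]
contact_force: [1.7, -0.6, 0.0]
grip_width: 0.0697
[-0.3063  0.1301 -0.0459  1.9483  0.0068  1.0635  1.369 ] [0.4424 0.1127 0.4697] [-0.1526  0.9883  0.    ]
[591.353  249.3632]
```

View pics/w21b.png

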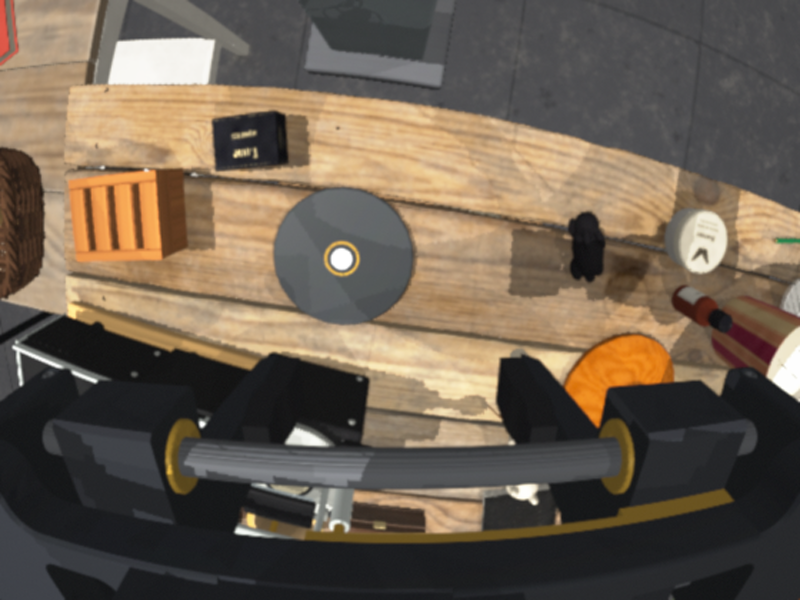

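```bash
python3 - <<'E'
from h import *
m=manip.camera_model('wrist');f=1/1.42857
P=lambda u,v,z:at(m,'wrist',u*f,v*f,z)*1000
a=P(586,213,.015);b=P(588,282,.015);d=b-a;print(a,b,(a+b)/2,np.degrees(np.arctan2(d[1],d[0])),np.linalg.norm(d))
print('mid edges',P(570,248,.015),P(605,248,.02),'box',P(250,138,.04),'tin',P(697,241,.034))
go(418,303,300,105)
w=cv2.imread('pics/w21.png')[:,:,::-1];crop(w,'c9.png',370,120,480,220,7)
E
```

```text
[383.6544 290.739   15.    ] [452.2994 310.4934  15.    ] [417.9769 300.6162  15.    ] 16.054541132209568 71.43088822013463
mid edges [421.3398 281.7275  15.    ] [413.7081 317.8759  20.    ] box [363.0881 -34.5087  40.    ] tin [383.4586 420.3908  34.    ]
shift [  5.  169.7 191.8] turn [-0.   -6.22 -0.01]
```

View pics/c9.png

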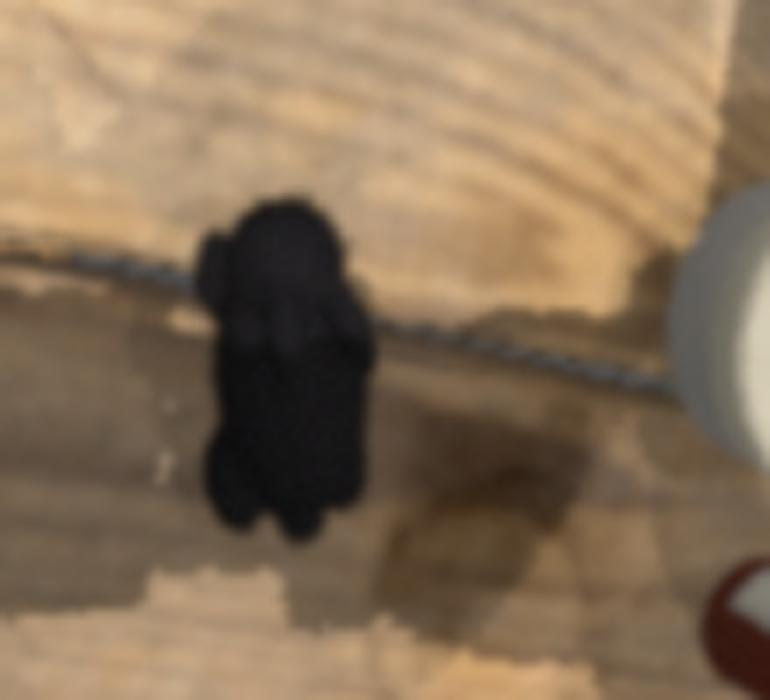

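```bash
python3 -m creep '[[[0,50,20],[0,0,0],75],[[0,100,60],[0,0,0],75],[[0,150,100],[0,0,0],75],[[5,170,150],[0,-6,0],75],[[5,170,185],[0,-6,0],75],[[5,170,190],[0,-6,0],75],[[5,170,190],[0,-6,0],75],[[5,170,190],[0,-6,0],75]]';python3 - <<'E'
from h import *
m,w=snap('wrist','w22.png');_,s=snap('side','side22.png')
o=manip.get_obs(); print(o['q'],o['tcp_pos'],o['orientation'][:,2])
print(proj(m,'wrist',(.418,.301,.02)));go(418,301,166.5,105)
E
```

```text
clock: 45.92
tcp_pos: [0.4182, 0.2997, 0.2999]
orientation: [[0.967, 0.0, -0.256], [0.256, -0.001, 0.967], [0.0, -1.0, -0.001]]
contact_force: [0.4, -0.0, 0.3]
grip_width: 0.0751
[-0.6001  0.462  -0.1373  1.9704  0.0942  0.7152  1.0358] [0.4181 0.2999 0.2999] [-0.2565  0.9665 -0.0006]
[280.7873 205.8171]
shift [  0.1 133.4   1.1] turn [ 0.03 -0.14  0.02]
```

View pics/w22.png

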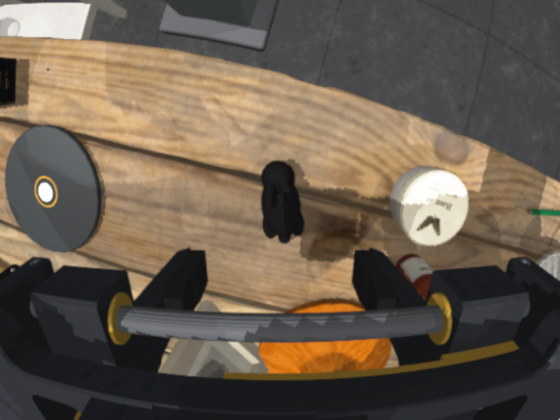

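View pics/side22.png

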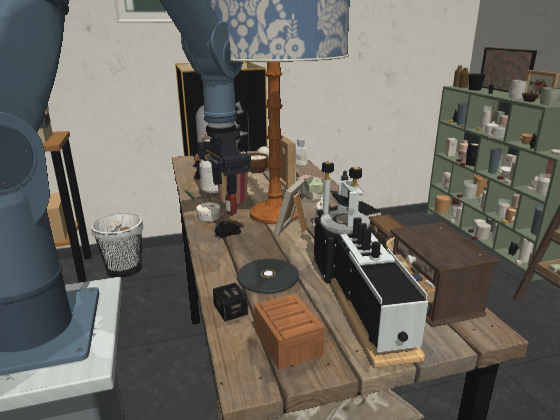

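```bash
python3 - <<'E'
from h import *
m=manip.camera_model('wrist');w=cv2.imread('pics/w22.png')
crop(w[:,:,::-1],'c9.png',250,145,320,255,7)
g=w[150:250,250:310].max(2);k=(g<45).astype(np.uint8);k=cv2.morphologyEx(k,cv2.MORPH_OPEN,np.ones((3,3)))
n,l,st,c=cv2.connectedComponentsWithStats(k);i=1+st[1:,4].argmax();ys,xs=np.nonzero(l==i);print(st[i])
P=np.array([at(m,'wrist',x+250,y+150,.0195)[:2]*1000 for x,y in zip(xs,ys)])
print(cv2.minAreaRect(P.astype(np.float32)),P.mean(0));C=np.cov(P.T);e,v=np.linalg.eigh(C);print(np.degrees(np.arctan2(v[1,1],v[0,1])))
E
```

```text
[  12   12   42   80 2558]
((415.2315673828125, 302.0338134765625), (69.27703094482422, 34.2341194152832), 16.48783302307129) [415.2899 300.5265]
-158.40174510165045
```

View pics/c9.png

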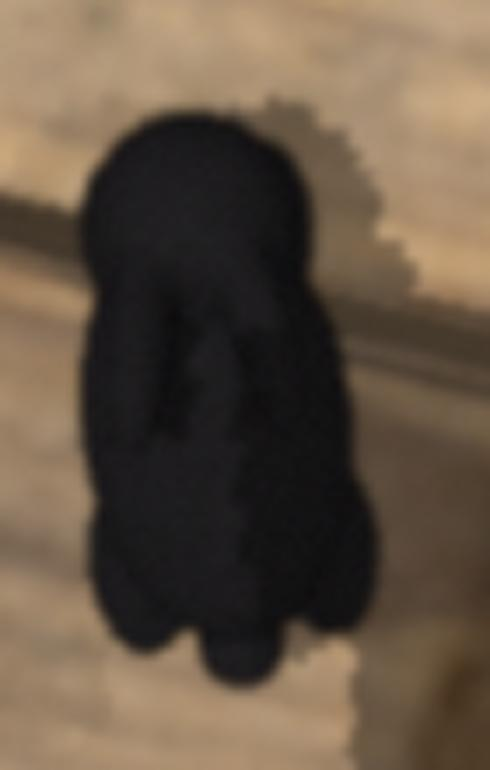

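```bash
python3 -m creep '[[[-2,30,2],[0,-4,0],75],[[-2,70,2],[0,-4,0],75],[[-2,105,2],[0,-4,0],75],[[-2,122,2],[0,-4,0],75],[[-2,128,2],[0,-4,0],75],[[-2,128,2],[0,-4,0],75]]';python3 - <<'E'
from h import *
m,w=snap('wrist','w23.png');_,s=snap('side','side23.png');crop(s,'c10.png',180,140,300,260,5);crop(w,'c11.png',180,150,380,300,4)
o=manip.get_obs(); print(o['tcp_pos'],o['orientation'][:,2])
E
```

```text
clock: 46.78
tcp_pos: [0.4155, 0.3027, 0.1723]
orientation: [[0.946, 0.001, -0.325], [0.325, 0.0, 0.946], [0.001, -1.0, 0.0]]
contact_force: [0.6, 0.0, 0.4]
grip_width: 0.075
[0.4156 0.3029 0.1727] [-0.3255  0.9456  0.0006]
```

View pics/c11.png

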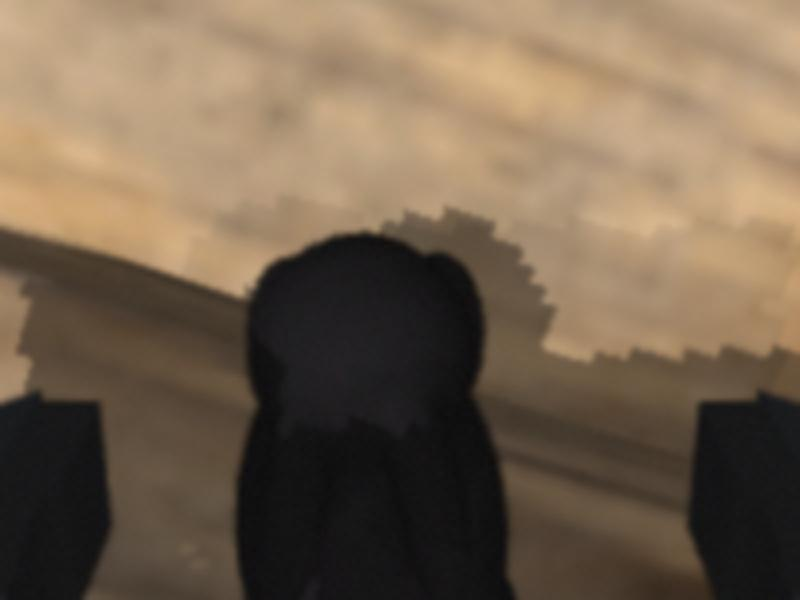

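View pics/c10.png

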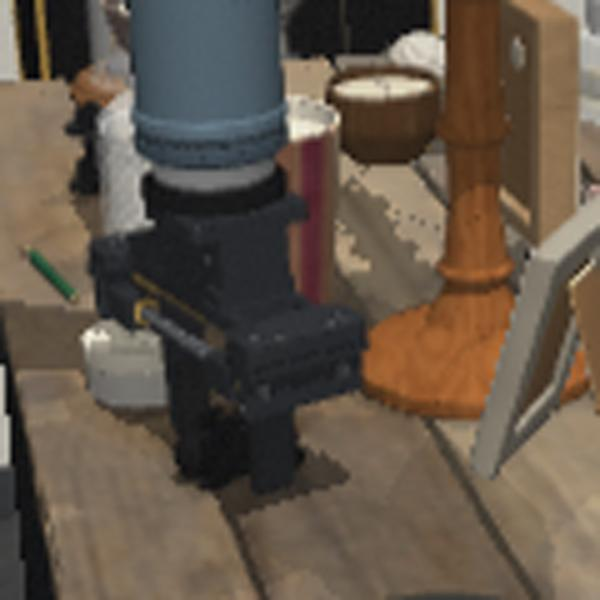

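```bash
python3 -m creep '[[[0,0,-3],[0,0,0],75],[[0,0,-3],[0,0,0],60],[[0,0,-3],[0,0,0],20],[[0,0,-3],[0,0,0],20],[[0,0,-3],[0,0,0],20],[[0,0,-3],[0,0,0],20],[[0,0,-3],[0,0,0],20]]' 15; python3 -m creep '[[[0,-8,0],[0,0,0],20],[[0,-20,0],[0,0,0],20],[[0,-40,0],[0,0,0],20],[[0,-40,0],[0,0,0],20]]'; python3 - <<'E'
from h import *
m,w=snap('wrist','w24.png');_,s=snap('side','side24.png');crop(s,'c10.png',180,140,300,260,5);crop(w,'c11.png',180,130,380,280,4)
o=manip.get_obs(); print(o['tcp_pos'],o['orientation'][:,2])
go(470,60,220,110)
E
```

```text
clock: 47.75
tcp_pos: [0.4162, 0.2997, 0.1717]
orientation: [[0.946, -0.0, -0.326], [0.326, -0.0, 0.946], [-0.0, -1.0, -0.0]]
contact_force: [-0.2, 0.2, 0.2]
grip_width: 0.0323
clock: 48.25
tcp_pos: [0.4168, 0.3002, 0.2134]
orientation: [[0.946, 0.003, -0.325], [0.325, 0.002, 0.946], [0.003, -1.0, 0.001]]
contact_force: [-0.3, -1.0, -0.7]
grip_width: 0.0324
[0.4162 0.2997 0.2119] [-0.3256  0.9455  0.0002]
shift [ -27.2   -8.1 -244.2] turn [-0.01 -1.    0.03]
```

View pics/c11.png

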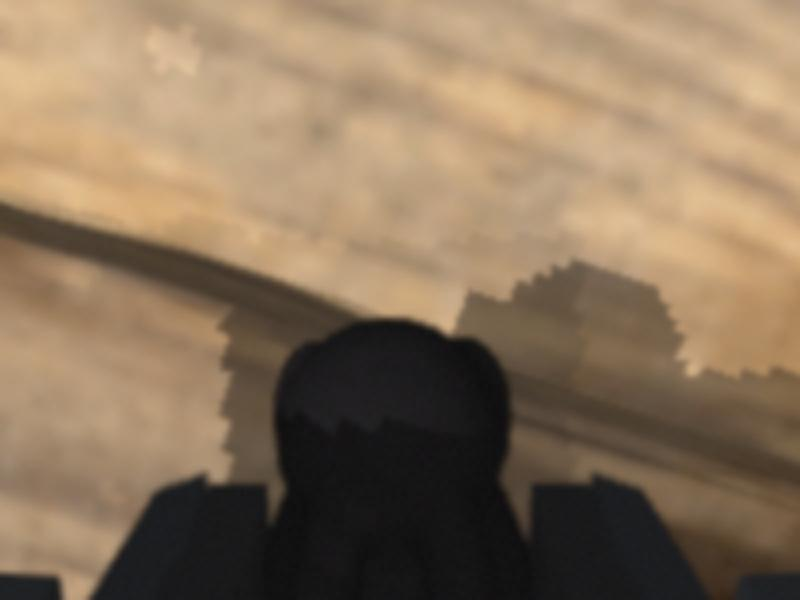

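View pics/c10.png

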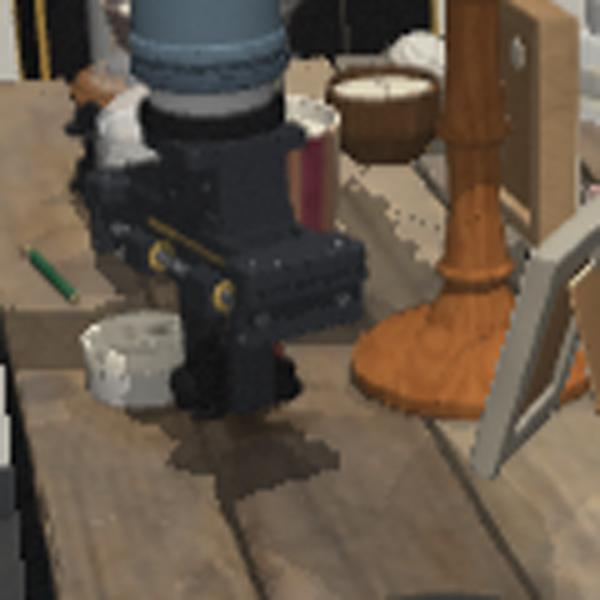

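```bash
python3 - <<'E'
from h import *
def ell(im,box):
    u0,v0,u1,v1=box;h=im[v0:v1,u0:u1].astype(int);k=(h[:,:,0]-h[:,:,2]>50);ys,xs=np.nonzero(k);e=cv2.fitEllipse(np.stack([xs,ys],1).astype(np.float32));return e[0][0]+u0,e[0][1]+v0,e[1]
for f,n,box in [('side19.png','side',(255,265,282,282)),('scene19.png','scene',(296,230,322,252))]:
    im=cv2.imread('pics/'+f)[:,:,::-1];r=ell(im,box);print(n,r,at(manip.camera_model(n),n,*r[:2],.008)*1000)
E
```

```text
side (267.74417304992676, 273.0561189651489, (7.528759956359863, 14.021246910095215)) [471.0829  61.8547   8.    ]
scene (307.1983880996704, 240.19642734527588, (8.886513710021973, 11.874470710754395)) [469.8756  60.628    8.    ]
```

```bash
python3 - <<'E'
from h import *
s=manip.camera_model('side');print(at(s,'side',180+485/5,140+478/5,0),at(s,'side',180+530/5,140+250/5,.12))
c=manip.camera_model('scene');print([at(c,'scene',u,v,0) for u,v in((198,262),(234,260))])
go(470.5,60.2,212,110)
E
```

```text
[0.5463 0.2536 0.    ] [0.5788 0.2767 0.12  ]
[array([0.5967, 0.3344, 0.    ]), array([0.5429, 0.2551, 0.    ])]
shift [ -26.6   -0.1 -244.2] turn [-0.01 -1.    0.03]
```

```bash
python3 -m creep '[[[-5,0,-25],[0,0,0],20],[[-15,0,-60],[0,0,0],20],[[-25,0,-110],[0,0,0],20],[[-27,0,-160],[0,0,0],20],[[-27,0,-210],[0,0,0],20],[[-27,0,-238],[0,0,0],20],[[-27,0,-244],[0,0,0],20],[[-27,0,-244],[0,0,0],20],[[-27,0,-244],[0,0,0],20]]'; python3 - <<'E'
from h import *
m,w=snap('wrist','w25.png');c,im=snap('scene','scene25.png');crop(im,'c9.png',265,180,345,270,7)
go(470.5,60.2,180,110)
E
```

```text
clock: 49.48
tcp_pos: [0.4696, 0.0618, 0.2116]
orientation: [[0.945, -0.0, -0.328], [0.328, 0.001, 0.945], [-0.0, -1.0, 0.001]]
contact_force: [0.0, 0.3, -1.1]
grip_width: 0.0322
shift [ 0.3 31.7 -1.6] turn [-0.03 -0.87 -0.01]
```

View pics/c9.png

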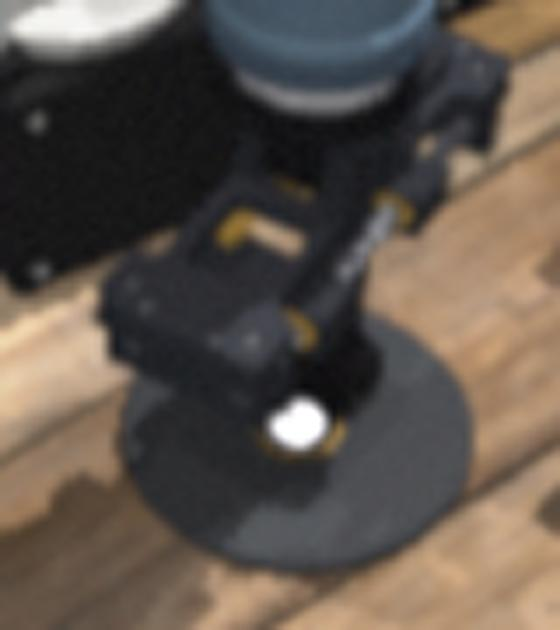

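View pics/w25.png

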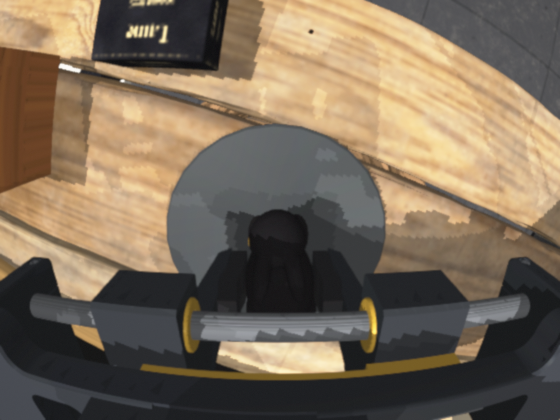

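```bash
python3 -m creep '[[[0,12,-1.5],[0,0,0],20],[[0,22,-1.5],[0,0,0],20],[[0,28,-1.5],[0,0,0],20],[[0,31,-1.5],[0,0,0],20],[[0,32,-1.5],[0,0,0],20],[[0,32,-1.5],[0,0,0],20]]'; python3 - <<'E'
from h import *
m,w=snap('wrist','w26.png');_,im=snap('scene','scene26.png');_,s=snap('side','side26.png')
crop(im,'c9.png',265,190,345,270,7);crop(s,'c10.png',225,230,315,305,8)
print(manip.get_obs()['tcp_pos'],manip.get_obs()['contact_force'])
E
```

```text
clock: 50.32
tcp_pos: [0.4706, 0.0589, 0.1798]
orientation: [[0.946, 0.0, -0.326], [0.326, 0.0, 0.946], [0.0, -1.0, -0.0]]
contact_force: [-0.3, 0.2, -0.7]
grip_width: 0.0322
[0.4707 0.0588 0.1799] [ 0.515   0.0248 -0.3506]
```

View pics/w26.png

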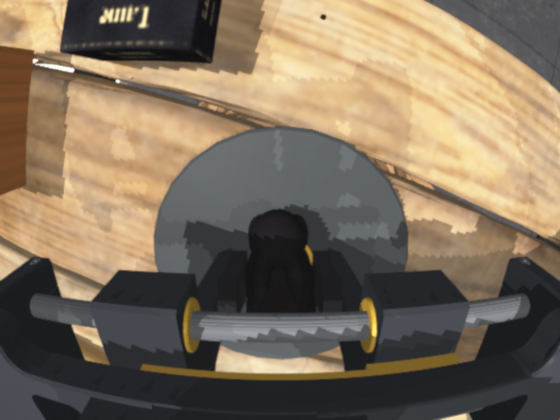

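View pics/c10.png

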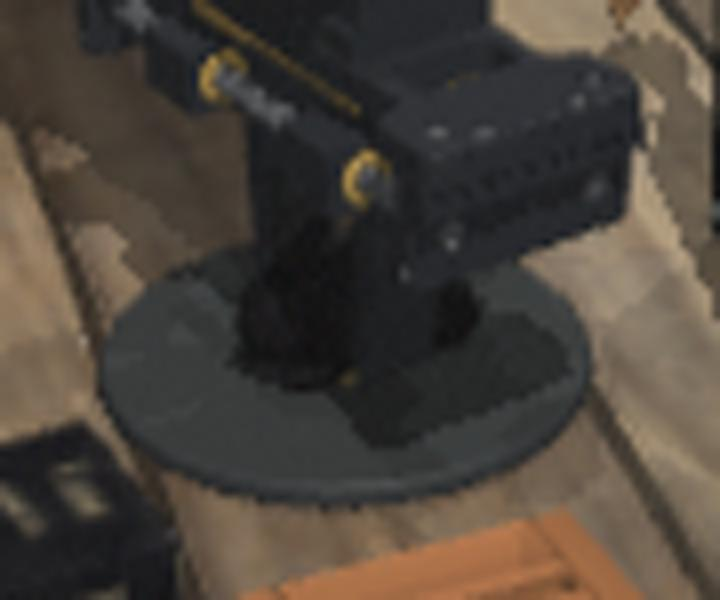

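```bash
python3 - <<'E'
from h import *
from scipy.optimize import least_squares
m=manip.camera_model('wrist')
px=[(154,238),(408,238),(281,127),(200,152),(362,150),(170,290),(392,290),(281,357)]
im=cv2.imread('pics/w26.png')
P=np.array([at(m,'wrist',u,v,.008 if v<250 else .006)[:2]*1000 for u,v in px])
r=least_squares(lambda q:np.hypot(*(P-q[:2]).T)-70,[470,60]);print(r.x,r.fun.round(1))
r=least_squares(lambda q:np.hypot(*(P-q[:2]).T)-q[2],[470,60,70]);print(r.x,r.fun.round(1))
E
```

```text
[468.3101  59.7888] [-1.  -1.2 -1.3 -0.6 -0.  -2.8 -2.9 -0.4]
[467.8096  59.6128  68.644 ] [ 0.3  0.1 -0.5  0.4  0.9 -1.3 -1.3  1.4]
```

```bash
python3 -m creep '[[[-1,-1,1.5],[0,0,0],20],[[-1,0,1.5],[0,0,0],20],[[-1,0.5,1.5],[0,0,0],20],[[-1,0.5,1.5],[0,0,0],45],[[-1,0.5,1.5],[0,0,0],70],[[-1,0.5,1.5],[0,0,0],75],[[-1,-30,1.5],[0,0,0],75],[[-1,-80,1.5],[0,0,0],75],[[-1,-130,1.5],[0,0,0],75],[[-1,-180,1.5],[0,0,0],75]]'; python3 - <<'E'
from h import *
m,w=snap('wrist','w27.png');_,im=snap('scene','scene27.png');_,s=snap('side','side27.png')
crop(im,'c9.png',265,200,345,270,8);crop(s,'c10.png',225,240,315,305,8);crop(w,'c11.png',200,120,360,270,4)
o=manip.get_obs();print(o['tcp_pos'],o['clock'])
go(455,-60,420,110)
E
```

```text
clock: 51.72
tcp_pos: [0.4688, 0.0598, 0.3614]
orientation: [[0.946, 0.0, -0.326], [0.326, 0.0, 0.946], [0.0, -1.0, 0.0]]
contact_force: [0.1, -0.3, -0.8]
grip_width: 0.0748
[0.4699 0.06   0.362 ] 51.875
shift [ -52.8  -58.2 -108.7] turn [ 0.07 -1.02  0.3 ]
```

View pics/c9.png

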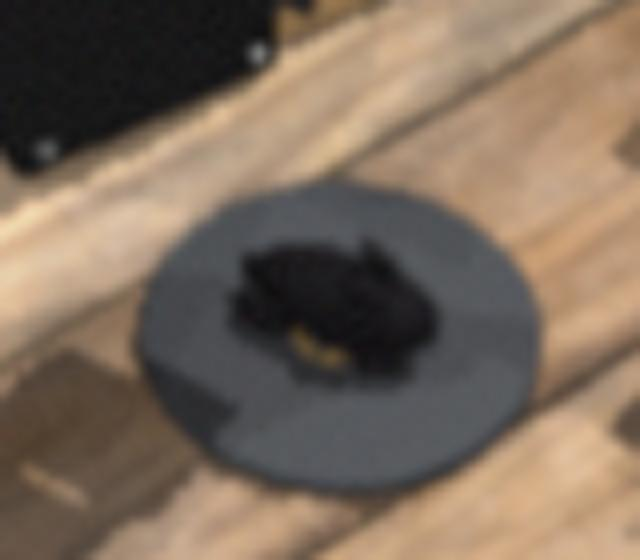

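View pics/c10.png

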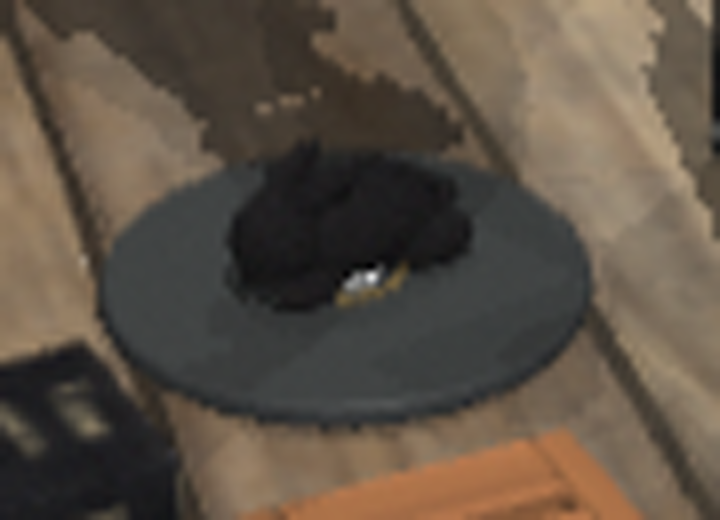

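View pics/w27.png

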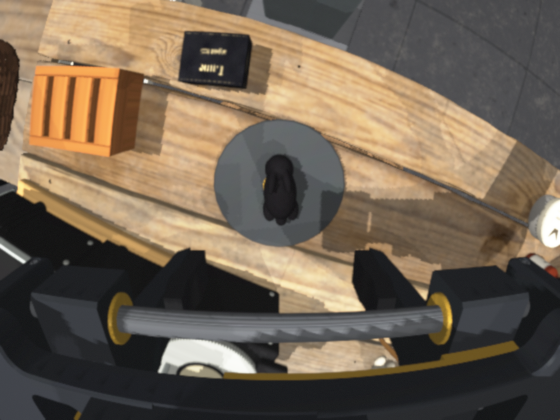

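```bash
python3 - <<'E'
from h import *
m=manip.camera_model('wrist');w=cv2.imread('pics/w27.png')
g=w[140:240,250:310].max(2);k=(g<55).astype(np.uint8);k=cv2.morphologyEx(k,cv2.MORPH_OPEN,np.ones((3,3)))
n,l,st,c=cv2.connectedComponentsWithStats(k);i=1+st[1:,4].argmax();ys,xs=np.nonzero(l==i);print(st[i])
P=np.array([at(m,'wrist',x+250,y+140,.0275)[:2]*1000 for x,y in zip(xs,ys)])
print('hare',cv2.minAreaRect(P.astype(np.float32)),P.mean(0))
px=[(214,183),(345,183),(280,121),(280,246)]
Q=np.array([at(m,'wrist',u,v,.008)[:2]*1000 for u,v in px]);print('plate',Q[:2].mean(0),Q[2:].mean(0))
E
```

```text
[  13   15   37   70 2043]
hare ((471.6877746582031, 62.503631591796875), (71.3040771484375, 36.61996078491211), 18.95762825012207) [471.9492  61.8823]
plate [468.9538  59.9035] [472.6003  61.7434]
```

```bash
python3 -m creep '[[[-10,-20,-20],[0,0,0],75],[[-30,-58,-60],[0,0,0],75],[[-53,-58,-109],[0,0,0],75],[[-53,-58,-160],[0,0,0],75],[[-53,-58,-200],[0,0,0],75],[[-53,-58,-200],[0,0,0],75],[[-53,-58,-200],[0,0,0],75],[[-53,-58,-200],[0,0,0],75],[[-53,-58,-200],[0,0,0],75],[[-53,-58,-200],[0,0,0],75]]';python3 -m creep '[[[0,0,0],[0,0,0],75],[[0,0,0],[0,0,0],75],[[0,0,0],[0,0,0],75],[[0,0,0],[0,0,0],75],[[0,0,0],[0,0,0],75],[[0,0,0],[0,0,0],75],[[0,0,0],[0,0,0],75],[[0,0,0],[0,0,0],75]]'; python3 - <<'E'
from h import *
_,im=snap('scene','scene28.png');_,s=snap('side','side28.png')
crop(im,'c9.png',180,120,380,270,4)
a=cv2.imread('pics/scene0.png').astype(int)
E
```

```text
clock: 53.12
tcp_pos: [0.4841, -0.1459, 0.4178]
orientation: [[0.945, 0.0, -0.326], [0.326, -0.0, 0.945], [0.0, -1.0, -0.0]]
contact_force: [0.3, 0.4, 0.4]
grip_width: 0.0752
clock: 54.12
tcp_pos: [0.4841, -0.1464, 0.4177]
orientation: [[0.946, 0.0, -0.326], [0.326, -0.0, 0.946], [0.0, -1.0, -0.0]]
contact_force: [-0.1, 0.6, 0.4]
grip_width: 0.075
```

View pics/scene28.png

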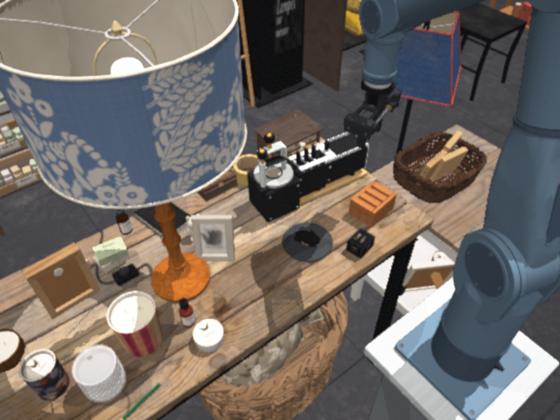

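View pics/side28.png

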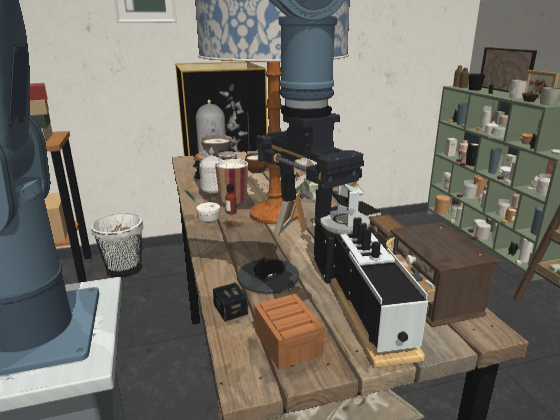

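View pics/c9.png

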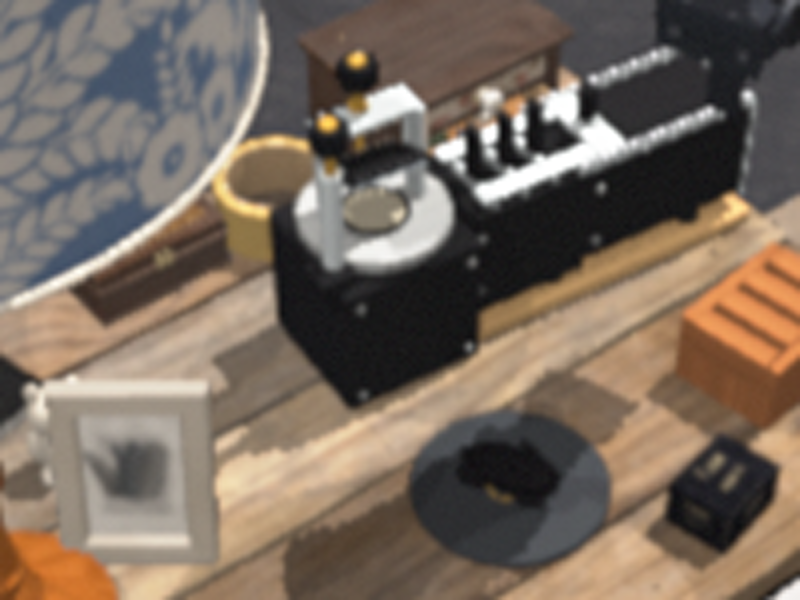

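```bash
python3 -c "
from workcell import manip
print(manip.finish_job())"
```

```text
the job is handed in; nothing more can be done
None
```

The job is done as asked and handed in with the clock at about 54 s.

- **Filters and retainer:** I slid the retainer back about 95 mm and pushed all three filter frames home. Each one bottomed out at its expected height with 12–26 N of push. The retainer then slid shut over them to its stop with no jam, and the pictures show the prongs over the frames.
- **Light spot:** With the plate still bare, I turned the swivel screw about 175° and the tilt screw about 280°, both clockwise. The spot ended about 0.6 mm from the ring's centre and showed inside the ring in both the scene and side cameras.
- **Hare:** I gripped it across its middle, set it upright on the plate over the ring and released it. My wrist-camera check put it about 1.5 mm from the plate's centre.
- **Final pictures:** The black carton, tin and bottle looked to be in the same place as at the start. The arm was clear of everything.

- **Accuracy:** The cameras disagreed with each other by up to about 2 mm, so the centring figures are only that good.
- **Spot after placing the hare:** The hare mostly covers the spot. Afterwards I saw it only partly lit in one side view, and I did not touch the screws again.
- **A slip:** When I first let go of the retainer, the arm moved 95 mm further back as the fingers opened. The force stayed low and nothing was disturbed.

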